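Turn a cast conduit housing over and load it in the assembly nest

ROBOT

A 6-joint arm with a two-finger parallel gripper is mounted at the origin on the work surface. World frame = base frame: x ahead of the robot, y to its left, z up, the work surface at z = 0. Lengths are in m, angles in rad, forces in N, time in s.
With the tool pointing down it reaches from about 0.35 to 0.85 m from the base axis. Payload 8.1 kg.
Tool frame: the origin (TCP) lies at the very end of the fingers, on their centre line; the grasp point (between the pads) lies 19 mm behind it; z points along the fingers, y is the direction in which the jaws open and shut (so a half turn about z gives the same grasp; the last joint's range is limited). The gripper opens to 93 mm and grips with 3 to 60 N. Pads are 15 mm wide; open, the fingers measure 128 mm over their backs; the gripper's body (75 mm by 188 mm) begins 65 mm behind the grasp point.
Start: joints at [1.125, 0.13, 1.488, -0, 1.523, -0.085], TCP at [0.212, 0.561, 0.191] pointing down, gripper open.
Joint ranges: [-2.96, 2.96], [-0.89, 2.26], [0.02, 2.5], [-1.34, 4.48], [0, 2.73], [-2.66, 2.66]. Speed limits (rad/s): [2.39, 2.39, 2.79, 3.14, 3.14, 3.14].

INTERFACE

Orientations are given as [roll, pitch, yaw] about the fixed x, y, z axes, in that order (R = Rz(yaw) Ry(pitch) Rx(roll)).
In Python, from plant import * gives the robot as it stands.
- The arm moves only by the tool play_rows, never from a script. Its argument "increments" is text: rows parted by semicolons, each of 5 numbers parted by spaces: the closure, from 0 (fully open) to 1 (shut), then the shift along the tool's x, y, z in units of 50 mm (1.0 is 50 mm), then the turn about the tool's z in units of 8 degrees (1.0 is 8 degrees). A call has 1 to 20 rows; each row shifts and turns the commanded pose from where the row before left it, along the tool's axes as they then stand; what a row does not reach is not made up. A row lasts 1/10 s, in which the tool goes at most 50 mm and 8.59 degrees, less where a joint would pass 70% of its speed; a pose out of reach is approached as far as the arm can. A call is refused whole if a number of a shift passes 1 or a number of a turn 1, either way. A call with a gripper value outside its range is refused whole. The fingers move at their own pace and stop on an object; the grip force is fixed at half the most. Time passes only in rows, so rows that do not move let the fingers close. It gives the time, the measured TCP pose, the force and the opening at its end, in the units of the state.
- get_obs(): the state, without advancing time (a new reading comes with each control period).
- get_image(name): name is "scene" or "top" or "wrist"; returns the picture (480x640x3 uint8, red, green, blue); there is no depth.
- camera_info(name): a dict with "mtx" (3x3 intrinsics, pixels), "k1" (the pictures are not rectified: a ray, as slopes to the right and down, at radius r is drawn at 1 + k1 r^2 times it, then the intrinsics apply), "view" (4x4, takes a point from world to camera coordinates). Camera axes: x right, y down, z forward; pixel columns grow to the right and rows downward; lengths in m; the calibration is good to about 2 mm. A picture is of the moment at which its call begins: read the wrist's pose just before it. camera_info takes no time and is no camera call; for the wrist camera it gives the pose at the moment of the call.
- close_job(): hands the job in, once; it reports no verdict.
The state is a dict: "t": time; "joints": joint angles; "joint_vel": joint speeds; "joint_torque": joint torques, N m; "position": TCP position; "eef_rot": TCP orientation; "ft_force": force on the tool from outside, world axes, zero at the start; "moment": the same for the moment, N m; "grip_width": opening from 0.0 (shut) to 1.0 (fully open).
Only numpy, scipy, OpenCV 4.12 (cv2) and the standard library are available. Lean on these libraries where they do the work, as an engineer would, in place of code of your own. Each camera call takes 0.05 s, during which the arm holds its last target.

TASK

The cast aluminium housing with the round conduit hub lies open side down on the bench: load it into the assembly nest with its open side up, seated flat on the nest floor between the locators, the hub pointing out over the open end of the nest, away from the tall stop. To turn it over, first stand it on its plain end on the bench, hub up, and let go; then take it from the opposite side, turn it the rest of the way and set it in the nest. Do not drop it or let it topple, and leave the other things on the bench where they are.

Things in the scene. Friction and masses are not known exactly. Their poses are not given: they have to be found in the camera images.
- housing_mid (a point): centre of the loose cast aluminium housing: a box 100 mm long (own x), 56 wide (y), 60 deep (z), walls 5, one 100 x 56 face open, a round hub on one end. Point: centre of the box without hub, half-way up. x points from hub end to plain end, z from open side to closed back. Starts open side down, z up, centre 30 mm over the bench, yaw within 0.7 rad (0: hub towards the robot)
- hub_end (a point): centre of the hub's outer face, 68 mm from the housing's centre along its -x; same axes. The hub is 34 mm in diameter (39 at its root collar), 18 mm long. The other end of the box is plain and flat; the housing stands stably on it
- housing: the same housing (about 0.38 kg), origin at the middle of its open side, same axes. Its long sides are plain and parallel: grip it across the 56 mm width
- nest_floor (a point): centre of the floor of the fixed assembly nest, 20 mm above the bench; x towards its tall stop, z up, yaw within 0.25 rad (0: open end towards the robot). Takes the 100 x 56 mm housing centred here with 4 mm to spare on every side. Loaded rightly, the housing's centre is 30 mm above this point, its x along the nest's x, its z straight down, hub over the open end (-x)
- nest_stop (a point): top of the tall stop, middle of its inner edge: 54 mm from the nest's centre along its +x, 30 mm above the floor; the stop is 88 mm wide; behind it a clamp cylinder, top 52 mm above the bench. The base plate under all is 215 x 130 mm, from 88 mm before to 128 mm behind the nest's centre. Same axes as the nest floor
- nest_mouth (a point): middle of the open end, 54 mm from the nest's centre along its -x, 14 mm above the floor, level with the tops of the black locators: two here with a 46 mm gap for the hub, and four at y = +-32 mm covering x = 30 to 54 and -54 to -34 mm (open for fingers between). Locators and stop have 5 mm 45 degree chamfers on the inner top edges. Same axes as the nest floor
- square_box: square cast aluminium box without hub, 84 x 84 mm, 40 mm tall, open on top; bystander on the right of the bench; origin at the centre of its underside
- cover: flat aluminium cover plate, 106 x 62 mm, 5 mm thick; bystander lying in front of the robot base; origin at the centre of its underside
- screwdriver: screwdriver with black handle; bystander lying at the back of the bench
- threadlock: small red bottle with black cap, 36 mm across, 100 mm tall, standing; bystander on the left; origin at the centre of its underside
- air_cylinder: pneumatic cylinder, aluminium body with black end caps, 36 mm high and wide, about 180 mm long with its rod, lying; bystander on the left; origin at the centre of its underside
- hex_keys: black holder with upright hex keys, 75 x 30 mm, 72 mm tall; bystander in the middle, beyond the working area; origin at the centre of its underside
There are look-alikes about, which are no part of the job. Leave any blue, green or turquoise look-alike of the housing alone.

How it is judged:
On the way:
1. the housing stands by itself on its plain end on the bench, hub up, let go (angle between housing_mid's own x axis and vertical above 3 rad and height (world z) of housing_mid below 0.06 m and contact force between the fingers and housing below 0.1 N and linear speed of housing below 0.02 m/s and angular speed of housing below 0.15 rad/s), for 0.2 s.
At the end, for the whole second after the job is handed in: the housing lies in the nest, open side up (its z axis within 0.06 rad of straight down), its centre within 7 mm of the nest's centre along x and along y and 30 mm (+-4 mm) above the nest floor, its long axis within 0.12 rad of the nest's, the hub over the open end, at rest and let go (angle between housing_mid's own z axis and vertical above 3.08 rad and z of housing_mid in the frame of nest_floor between 0.026 and 0.034 m and x of housing_mid in the frame of nest_floor between -0.007 and 0.007 m and y of housing_mid in the frame of nest_floor between -0.007 and 0.007 m and x of hub_end in the frame of nest_floor below -0.05 m and angle between the x axis of housing_mid and the x axis of nest_floor, either way round below 0.12 rad and contact force between the fingers and housing below 0.1 N and linear speed of housing below 0.02 m/s and angular speed of housing below 0.15 rad/s); the robot touches nothing.
It fails at once if the housing falls, topples or is knocked (faster than 0.5 m/s while the fingers do not hold it) (linear speed of housing above 0.5 m/s and contact force between the fingers and housing below 0.1 N).
It fails at once if another thing on the bench is moved more than 30 mm (distance of any of square_box, cover, screwdriver, threadlock, air_cylinder, hex_keys from where it was at the start of the episode above 0.03 m).
It also fails if it takes over 72 s, if anything falls off the work surface, if the arm or the gripper's body presses on something with over 40 N, if the wrist force passes 120 N, or if a joint passes its speed limit or range.

## Working session

There is one attempt and no reset: what is moved stays moved. The work goes in short steps, Python scripts to look and compute and a tool call to move; the robot and the scene stay as the last step left them, time stands still between calls to the robot, and variables do not carry over. Pictures are saved under pics/ and viewed, and the job is handed in when it is done.

Besides the shell and the picture viewer there is one more tool, called after "Request:" as a command line: name --argument value ..., lists and objects as JSON in quotes. play_rows: Moves the arm, as the interface text tells. Its arguments: {"type":"object","properties":{"increments":{"type":"string"}},"required":["increments"]}

```bash
ls; mkdir -p pics; python3 - <<'E'
from plant import *
import cv2
print(get_obs())
for n in ["scene","top","wrist"]:
    i=camera_info(n); print(n,i["mtx"],i["k1"],i["view"])
    cv2.imwrite(f"pics/{n}0.png",get_image(n)[:,:,::-1])
E
```

```text
pics
{'t': 0.0, 'joints': array([ 1.12459415e+00,  1.31145547e-01,  1.48926384e+00, -6.27214468e-06,
        1.52302635e+00, -8.54144769e-02]), 'joint_vel': array([-0.00049396,  0.00016301,  0.00103466,  0.00015317,  0.00075323,
        0.0019777 ]), 'joint_torque': array([-1.57459912e-03, -5.59832847e+01, -4.91763747e+01,  7.68379122e-02,
        3.53892089e-02, -2.28746203e-04]), 'position': array([0.21152571, 0.56080948, 0.18980532]), 'eef_rot': array([-3.13975576e+00, -1.50992811e-04,  2.78080512e+00]), 'ft_force': array([-0.50046428, -0.22074354,  0.34628682]), 'moment': array([-0.00609094,  0.02497591, -0.02914677]), 'grip_width': 1.0037036748080153}
scene [[621.20618259   0.         313.55350146]
 [  0.         621.20618259 237.51841975]
 [  0.           0.           1.        ]] -0.18823111994937516 [[ 0.36866859  0.92949795  0.01081834 -0.17136084]
 [ 0.77118493 -0.29933732 -0.56184605 -0.37617554]
 [-0.51899641  0.21547793 -0.82717107  1.83371995]
 [ 0.          0.          0.          1.        ]]
top [[608.94880693   0.         316.47803083]
 [  0.         608.94880693 247.23174787]
 [  0.           0.           1.        ]] -0.15544612152208967 [[ 4.68768506e-04 -9.99982342e-01 -5.92416047e-03 -7.66790648e-03]
 [-9.81636486e-01  6.69944159e-04 -1.90759957e-01  5.09412633e-01]
 [ 1.90760557e-01  5.90479433e-03 -9.81618838e-01  1.65789491e+00]
 [ 0.00000000e+00  0.00000000e+00  0.00000000e+00  1.00000000e+00]]
wrist [[418.73277478   0.         317.12947077]
 [  0.         418.73277478 238.91102338]
 [  0.           0.           1.        ]] -0.0809449540655976 [[ 0.35356692  0.93540855 -0.00113089 -0.59992533]
 [ 0.90332779 -0.34112659  0.26006067 -0.0296577 ]
 [ 0.2428772  -0.09297042 -0.96559161  0.39051755]
 [ 0.          0.          0.          1.        ]]
```

View pics/top0.png

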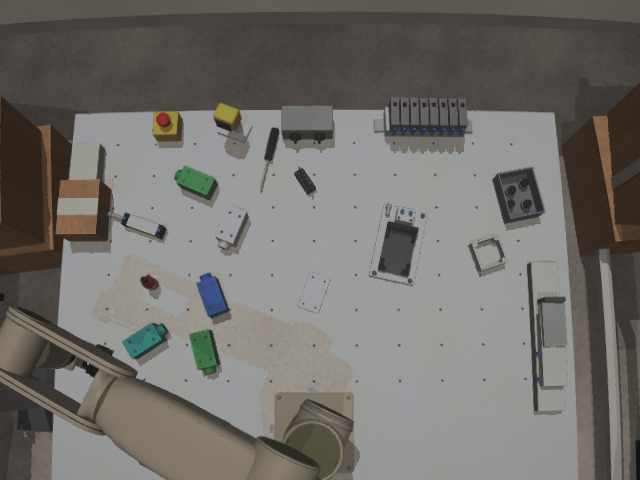

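View pics/scene0.png

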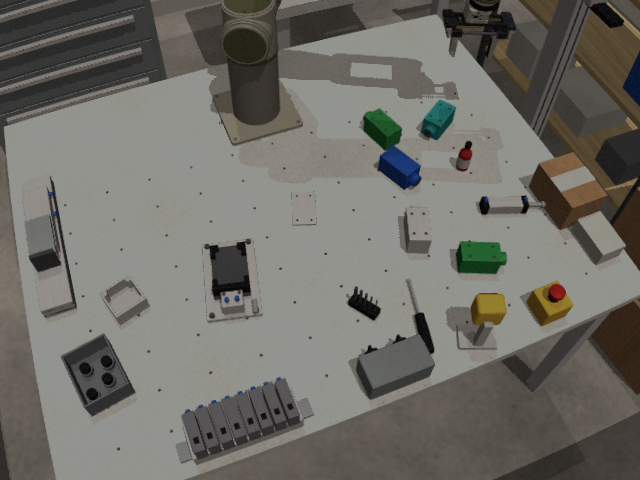

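View pics/wrist0.png

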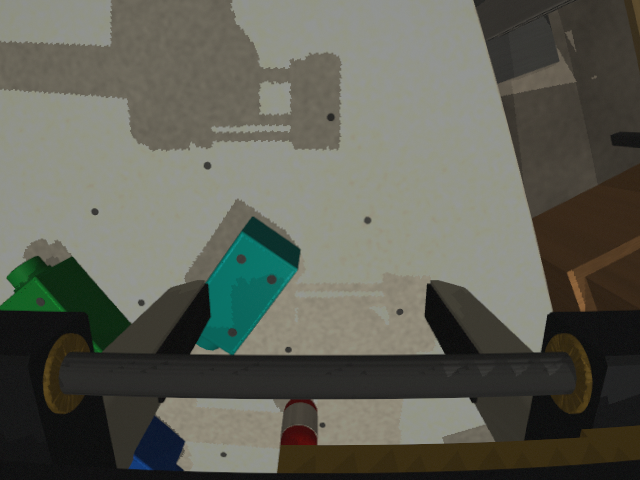

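Top view: the bare aluminium housing is at about (232,228), its hub at about (223,246). The look-alikes are green at (196,182) and (204,352), blue at (212,295) and turquoise at (145,340). Only the grey one fits the description. The nest is at about (398,245), with its stop end up in the picture. I'll enlarge both.

```bash
cat > h.py <<'E'
from plant import *
import numpy as np, cv2
def und(i,uv):
    K=np.array(i["mtx"]); d=np.array([i["k1"],0,0,0,0.])
    return cv2.undistortPoints(np.array(uv,float).reshape(-1,1,2),K,d).reshape(-1,2)
def rays(i,uv):
    V=np.array(i["view"]);R=V[:3,:3];c=-R.T@V[:3,3]
    p=und(i,uv); d=np.c_[p,np.ones(len(p))]@R
    return c,d
def plane(i,uv,z):
    c,d=rays(i,uv); return c+d*((z-c[2])/d[:,2])[:,None]
def tri(i1,a,i2,b):
    c1,d1=rays(i1,a);c2,d2=rays(i2,b);out=[]
    for x,y in zip(d1,d2):
        A=np.c_[x,-y]; s=np.linalg.lstsq(A,c2-c1,rcond=None)[0]
        p,q=c1+x*s[0],c2+y*s[1]; out.append(np.r_[(p+q)/2,np.linalg.norm(p-q)])
    return np.array(out)
def proj(i,P):
    V=np.array(i["view"]);K=np.array(i["mtx"]); r=cv2.Rodrigues(V[:3,:3])[0]
    return cv2.projectPoints(np.array(P,float).reshape(-1,1,3),r,V[:3,3],K,np.array([i["k1"],0,0,0,0.]))[0].reshape(-1,2)
E
python3 - <<'E'
import cv2,numpy as np
t=cv2.imread("pics/top0.png");s=cv2.imread("pics/scene0.png")
def crop(im,x,y,w,h,k): return cv2.resize(im[y:y+h,x:x+w],None,fx=k,fy=k,interpolation=cv2.INTER_CUBIC)
cv2.imwrite("pics/c1.png",np.hstack([crop(t,200,195,60,75,6.66),crop(t,360,195,75,95,5.26)[:499]]) if 0 else crop(t,200,195,64,60,9))
cv2.imwrite("pics/c2.png",crop(t,362,195,76,95,6))
cv2.imwrite("pics/c3.png",crop(s,390,190,60,70,8))
cv2.imwrite("pics/c4.png",crop(s,192,230,80,95,6))
E
```

```text
(no output)
```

View pics/c1.png

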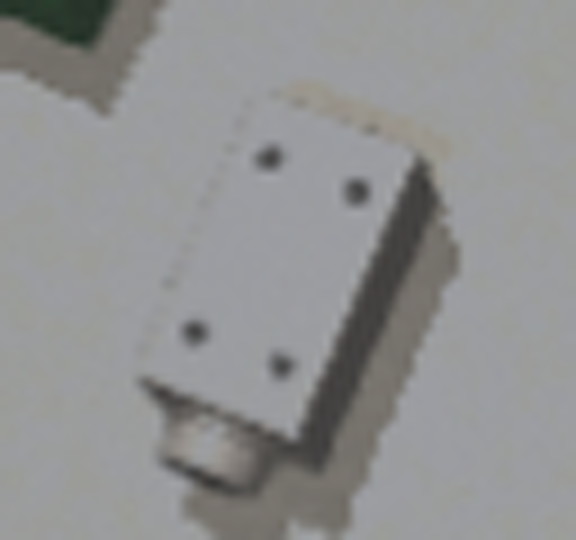

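View pics/c2.png

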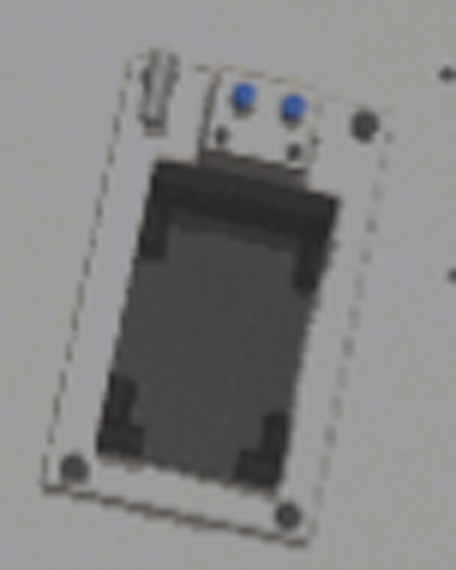

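View pics/c3.png

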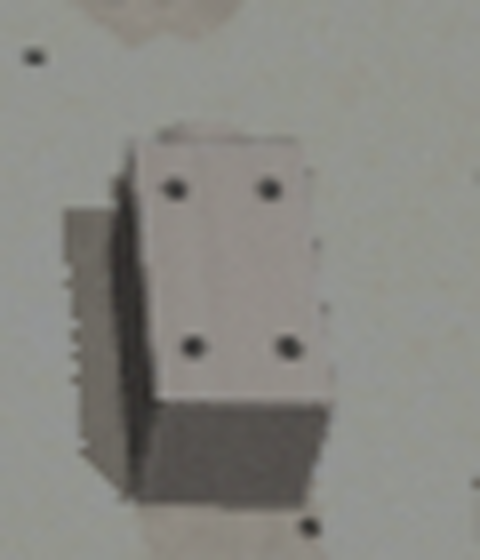

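View pics/c4.png

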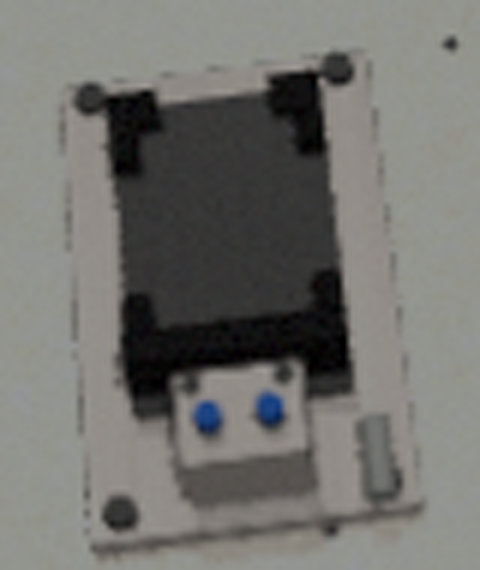

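```bash
python3 - <<'E'
from h import *
T=camera_info("top");S=camera_info("scene")
f=lambda x0,y0,k,P:(np.array(P,float)+.5)/k-.5+[x0,y0]
ht=f(200,195,9,[(268,158),(357,191),(194,331),(281,366)])
hs=f(390,190,8,[(289,347),(193,347),(270,189),(175,189)])
H=tri(T,ht,S,hs);print("holes tri\n",H.round(4))
P=plane(T,ht,.06);Q=plane(S,hs,.06);print("top plane",P.round(4).tolist(),P.mean(0));print("scene plane",Q.round(4).tolist(),Q.mean(0))
for X in(P,Q):
    a=X[[0,1]].mean(0)-X[[2,3]].mean(0);print("yaw",np.arctan2(a[1],a[0]))
# corners at z .06
ct=plane(T,f(200,195,9,[(258,95),(420,160),(300,440),(145,380)]),.06);print("corners",ct.round(4).tolist(),ct.mean(0))
cs=plane(S,f(390,190,8,[(330,403),(155,403),(135,140),(297,140)]),.06);print("corners s",cs.round(4).tolist(),cs.mean(0))
nt=f(362,195,6,[(75,468),(288,515),(364,125)]);ns=f(192,230,6,[(337,68),(90,98),(120,513)])
N=tri(T,nt,S,ns);print("bolts\n",N.round(4))
for A in (N[:,:3],plane(T,nt,.02),plane(S,ns,.02)):
    c=(A[0]+A[2])/2; y=A[0]-A[1]; x=A[2]-A[1]; yy=np.arctan2(-y[0],y[1]); yx=np.arctan2(x[1],x[0]); print("plate c",c.round(4),"yaw",yx,yy,np.linalg.norm(x),np.linalg.norm(y)); w=(yx+yy)/2; print(" nest",c[:2]-.02*np.array([np.cos(w),np.sin(w)]))
lt=f(362,195,6,[(97,455),(278,490)]);ls=f(192,230,6,[(320,75),(108,97)])
L=tri(T,lt,S,ls);print("loc",L.round(4))
E
```

```text
holes tri
 [[6.090e-01 2.391e-01 5.900e-02 3.000e-04]
 [5.982e-01 2.108e-01 5.920e-02 7.000e-04]
 [5.532e-01 2.609e-01 5.970e-02 8.000e-04]
 [5.421e-01 2.331e-01 5.910e-02 5.000e-04]]
top plane [[0.6087, 0.2388, 0.06], [0.5979, 0.2104, 0.06], [0.553, 0.2605, 0.06], [0.5418, 0.2328, 0.06]] [0.57534082 0.23561675 0.06      ]
scene plane [[0.6096, 0.2388, 0.06], [0.5988, 0.2109, 0.06], [0.5535, 0.2612, 0.06], [0.5427, 0.233, 0.06]] [0.57612493 0.23594662 0.06      ]
yaw -0.375223901104395
yaw -0.37795698273950085
corners [[0.6292, 0.2426, 0.06], [0.6079, 0.1908, 0.06], [0.5182, 0.2262, 0.06], [0.5374, 0.2754, 0.06]] [0.57316227 0.23374474 0.06      ]
corners s [[0.6327, 0.241, 0.06], [0.6131, 0.1905, 0.06], [0.5208, 0.2297, 0.06], [0.5394, 0.2783, 0.06]] [0.57650779 0.23488438 0.06      ]
bolts
 [[ 0.443  -0.1703  0.0139  0.002 ]
 [ 0.4202 -0.2712  0.0142  0.0016]
 [ 0.6103 -0.3143  0.0134  0.0007]]
plate c [ 0.5267 -0.2423  0.0137] yaw -0.22268237357782047 -0.2224065021565473 0.1949883576667027 0.10352861508161448
 nest [ 0.5071509  -0.23787219]
plate c [ 0.5252 -0.2421  0.02  ] yaw -0.2199312742801571 -0.22159996971846507 0.19409849306731508 0.10295643153169282
 nest [ 0.5056887  -0.23772001]
plate c [ 0.5307 -0.2421  0.02  ] yaw -0.22452470938037625 -0.2242710452382665 0.19451124533844294 0.10330576213490286
 nest [ 0.5111584  -0.23769338]
loc [[ 0.4483 -0.1795  0.021   0.0033]
 [ 0.4304 -0.2649  0.026   0.0018]]
```

The enlarged crop confirms the grey housing: four holes triangulate to z≈59 mm, centre (0.5755, 0.2355), yaw −0.376. The nest is at about (0.507, −0.238), yaw −0.222, and its bolt spacing fits the plate. The tool always points down, so I plan to pivot the housing between the pads: grip it near the hub end and let the plain end swing down. I'll go above the grasp point first.

Request:
play_rows --increments "0 -0.4 -0.15 0 0.1;0 -0.7 -0.3 0 0;0 -0.7 -0.3 0 0;0 -0.7 -0.3 0 0;0 -0.7 -0.3 0 0;0 -0.7 -0.3 0 0;0 -0.7 -0.3 0 0;0 -0.7 -0.3 0 0;0 -0.7 -0.3 0 0;0 -0.7 -0.3 0 0;0 -0.7 -0.3 0 0;0 -0.7 -0.3 0 0;0 -0.21 -0.07 0 0;0 0 0 0 0;0 0 0 0 0"

```text
t: 1.65
position: [0.5335, 0.2463, 0.1905]
eef_rot: [-3.141, -0.001, 2.767]
ft_force: [-0.5, 0.2, -0.9]
grip_width: 0.997
```

```bash
cat >> h.py <<'E'
def st():
    o=get_obs(); p=np.array(o["position"]);psi=o["eef_rot"][2]
    print("t%.2f"%o["t"],"p",p.round(4),"rpy",np.round(o["eef_rot"],4),"F",np.round(o["ft_force"],2),"M",np.round(o["moment"],3),"w%.4f"%o["grip_width"],"q",np.round(o["joints"],3))
    return p,psi
def need(xyz,psi_t):
    p,psi=st(); d=np.array(xyz)-p
    x=np.array([np.cos(psi),np.sin(psi)]);y=np.array([np.sin(psi),-np.cos(psi)])
    a=-(psi_t-psi); a=(a+np.pi)%(2*np.pi)-np.pi
    print("units x %.2f y %.2f z %.2f turn %.2f"%(d[:2]@x/.05,d[:2]@y/.05,-d[2]/.05,np.degrees(a)/8))
E
python3 - <<'E'
from h import *
need([.538,.250,.014],2.766)
i=camera_info("wrist");im=get_image("wrist");cv2.imwrite("pics/w1.png",im[:,:,::-1])
# predicted box top corners
c=np.array([.5755,.2355]);e=np.array([np.cos(.376),-np.sin(.376)]);n=np.array([-e[1],e[0]])
print(proj(i,[[*(c+a*e+b*n),.06] for a,b in[(-.05,-.028),(-.05,.028),(.05,.028),(.05,-.028)]]).round(0))
E
```

```text
t1.65 p [0.5335 0.2463 0.1905] rpy [-3.1414e+00 -1.1000e-03  2.7668e+00] F [-0.51  0.21 -0.92] M [-0.007  0.008  0.054] w0.9975 q [ 3.450e-01  9.800e-02  1.523e+00  1.000e-03  1.521e+00 -8.510e-01]
units x -0.06 y 0.10 z 3.53 turn 0.01
[[288. 212.]
 [358. 212.]
 [355. 327.]
 [290. 327.]]
```

View pics/w1.png

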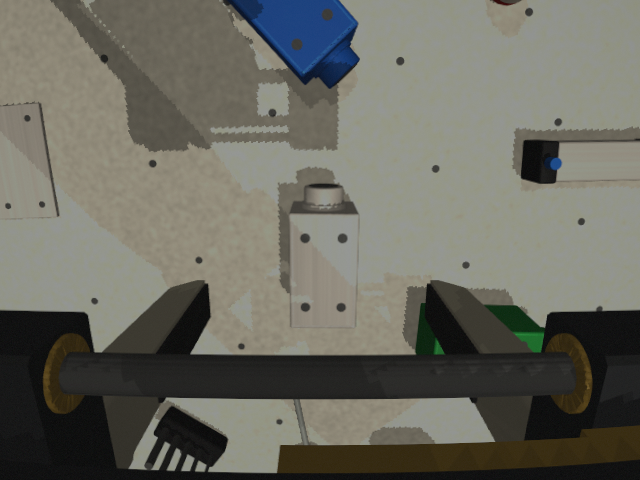

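The wrist picture shows the housing's top corners at (290,209), (358,209) and (355,327), within 3 px of the prediction. The hub points up-image, the green look-alike is clear of the fingers, so I go down and grip.

Request:
play_rows --increments "0 -0.06 0.1 0.3 0;0 0 0 0.6 0;0 0 0 0.6 0;0 0 0 0.6 0;0 0 0 0.6 0;0 0 0 0.5 0;0 0 0 0.3 0;0 0 0 0 0;0 0 0 0 0;0.45 0 0 0 0;0.45 0 0 0 0;0.45 0 0 0 0;0.45 0 0 0 0;0.45 0 0 0 0;0.45 0 0 0 0;0.45 0 0 0 0;0.45 0 0 0 0"

```text
t: 3.4
position: [0.539, 0.2493, 0.0161]
eef_rot: [3.141, 0.0, 2.767]
ft_force: [-1.0, -0.4, 2.4]
grip_width: 0.602
```

```bash
python3 - <<'E'
from h import *
need([.538,.250,.014],2.766)
E
```

```text
t3.40 p [0.539  0.2493 0.0161] rpy [3.1414e+00 3.0000e-04 2.7668e+00] F [-0.99 -0.35  2.41] M [0.048 0.08  0.058] w0.6024 q [ 0.347  0.262  1.67  -0.     1.209 -0.849]
units x 0.02 y 0.00 z 0.04 turn 0.01
```

Request:
play_rows --increments "0.45 -0.05 0 -0.1 0;0.45 -0.06 0 -0.1 0;0.45 -0.06 0 -0.1 0;0.45 -0.06 0 -0.1 0;0.45 0 0 0 0"

```text
t: 3.9
position: [0.5507, 0.2451, 0.037]
eef_rot: [3.141, 0.001, 2.766]
ft_force: [0.9, -0.2, -3.6]
grip_width: 0.601
```

```bash
python3 - <<'E'
from h import *
st()
a=get_image("scene")[170:290,350:510,::-1];b=get_image("top")[170:290,170:330,::-1]
cv2.imwrite("pics/p2.png",cv2.resize(np.hstack([a,b]),None,fx=2.5,fy=2.5,interpolation=cv2.INTER_CUBIC))
cv2.imwrite("pics/w2.png",get_image("wrist")[:,:,::-1])
E
```

```text
t3.90 p [0.5507 0.2451 0.037 ] rpy [3.1405e+00 1.4000e-03 2.7665e+00] F [ 0.88 -0.17 -3.64] M [ 0.005  0.104 -0.01 ] w0.6013 q [ 0.334  0.258  1.634 -0.     1.249 -0.862]
```

View pics/p2.png

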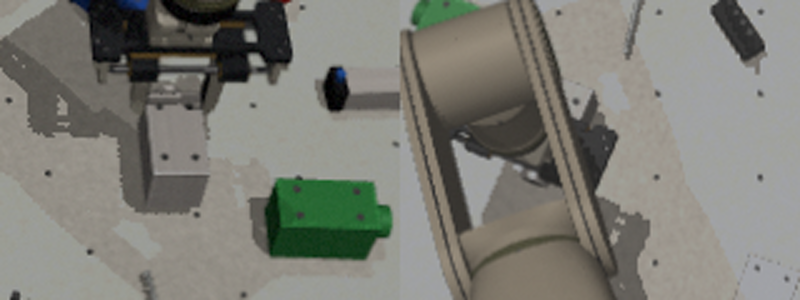

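View pics/w2.png

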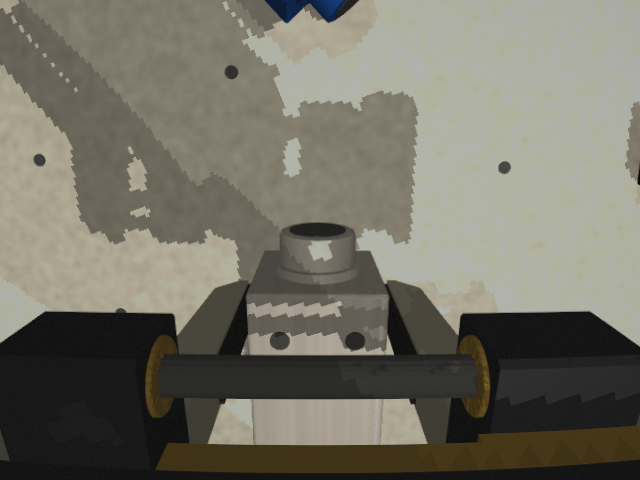

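```bash
cat >> h.py <<'E'
def bywidth(i,a,b,w):
    """midpoint of an edge of known width, square to the view, seen at pixels a,b"""
    c,d=rays(i,[a,b]); R=np.array(i["view"])[:3,:3]; s=w/np.linalg.norm(d[0]-d[1]); return c+s*(d[0]+d[1])/2
E
python3 - <<'E'
from h import *
i=camera_info("wrist")
u=bywidth(i,(248,293),(388,293),.056);l=bywidth(i,(269,252),(370,252),.056)
e=np.array([np.cos(.376),-np.sin(.376)])
print(u,l,np.linalg.norm(u-l)); v=u-l; print("tilt",np.degrees(np.arctan2(v[:2]@e,v[2])), v[:2]@e,v[2])
E
```

```text
[0.54213925 0.24896837 0.07436809] [0.54530115 0.2487873  0.00787392] 0.06656954840134677
tilt -2.589697492583241 -0.0030075014470625446 0.06649416796223145
```

The wrist picture shows the hub face almost edge-on, and the measured tilt is about −3°. The grip is holding the housing rigid, with no swing. I'll go low and ease the grip so that it can pivot with its plain edge on the bench.

Request:
play_rows --increments "0.45 0 0 0.2 0;0.45 0 0 0.18 0;0.45 0 0 0 0;0.405 0 0 0 0;0.405 0 0 0 0;0.405 -0.03 0 -0.1 0;0.405 -0.04 0 -0.1 0;0.405 -0.05 0 -0.1 0;0.405 -0.05 0 -0.1 0;0.405 0 0 0 0;0.405 0 0 0 0"

```text
t: 5.15
position: [0.5578, 0.242, 0.0371]
eef_rot: [3.141, 0.0, 2.767]
ft_force: [-0.3, 0.0, -5.1]
grip_width: 0.604
```

```bash
python3 - <<'E'
from h import *
st()
a=get_image("scene")[170:290,350:510,::-1]
cv2.imwrite("pics/w3.png",get_image("wrist")[:,:,::-1])
cv2.imwrite("pics/p3.png",cv2.resize(a,None,fx=4,fy=4,interpolation=cv2.INTER_CUBIC))
E
```

```text
t5.15 p [0.5578 0.242  0.0371] rpy [3.1412e+00 4.0000e-04 2.7667e+00] F [-0.31  0.   -5.13] M [ 0.031  0.15  -0.014] w0.6035 q [ 0.325  0.272  1.616  0.     1.253 -0.871]
```

View pics/w3.png

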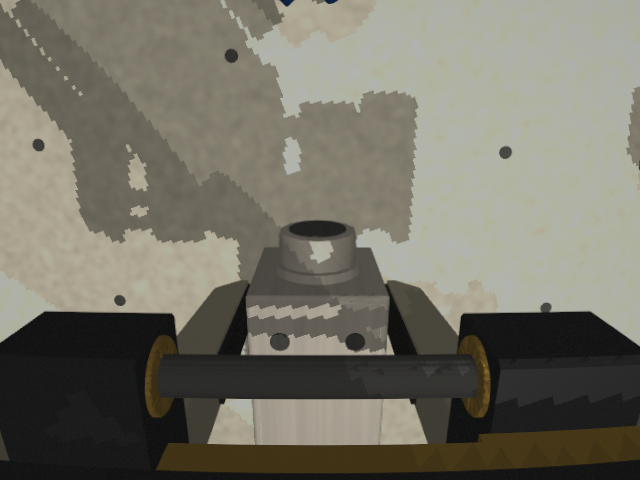

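View pics/p3.png

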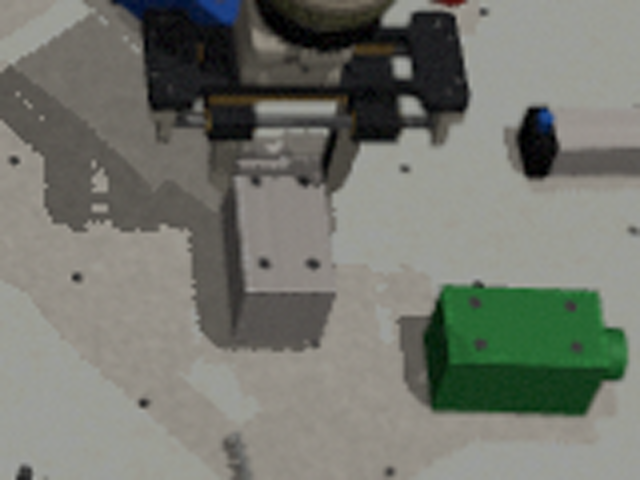

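Still rigid: the pads' flat patch resists turning. The round hub gives only a short line of contact, so gripping across it should pivot freely. I'll set the housing down, open, and back off to the hub.

Request:
play_rows --increments "0.405 0 0 -0.0 0;0.405 0 0 0.15 0;0.405 0 0 0.15 0;0.405 0 0 0.06 0;0.405 0 0 0 0;0.405 0 0 0.03 0;0.405 0 0 0.02 0;0.405 0 0 0 0"

```text
t: 6.05
position: [0.5575, 0.2421, 0.0166]
eef_rot: [3.141, 0.0, 2.767]
ft_force: [-3.3, -0.3, 1.0]
grip_width: 0.601
```

Request:
play_rows --increments "0.2 0 0 0 0;0 0 0 0 0;0 0 0 0 0;0 0 0 0 0;0 0.1 0 0 0;0 0.2 0 0 0;0 0.2 0 0 0;0 0.04 0 0.1 0;0 0 0 0 0;0 0 0 0 0"

```text
t: 7.05
position: [0.5321, 0.2519, 0.0111]
eef_rot: [-3.141, -0.0, 2.767]
ft_force: [0.1, 0.1, -0.0]
grip_width: 0.999
```

```bash
python3 - <<'E'
from h import *
st()
a=get_image("scene")[170:290,350:510,::-1]
i=camera_info("wrist")
cv2.imwrite("pics/w4.png",get_image("wrist")[:,:,::-1])
cv2.imwrite("pics/p4.png",cv2.resize(a,None,fx=4,fy=4,interpolation=cv2.INTER_CUBIC))
E
```

```text
t7.05 p [0.5321 0.2519 0.0111] rpy [-3.1413e+00 -2.0000e-04  2.7672e+00] F [ 0.09  0.11 -0.04] M [-0.058 -0.048  0.011] w0.9986 q [ 0.355  0.256  1.687 -0.     1.199 -0.841]
```

View pics/w4.png

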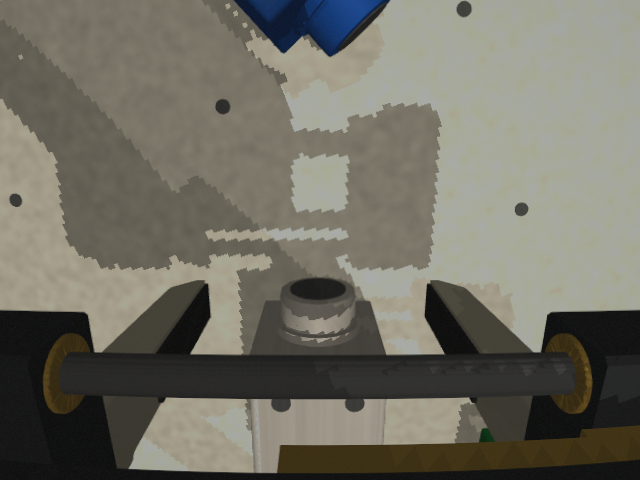

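View pics/p4.png

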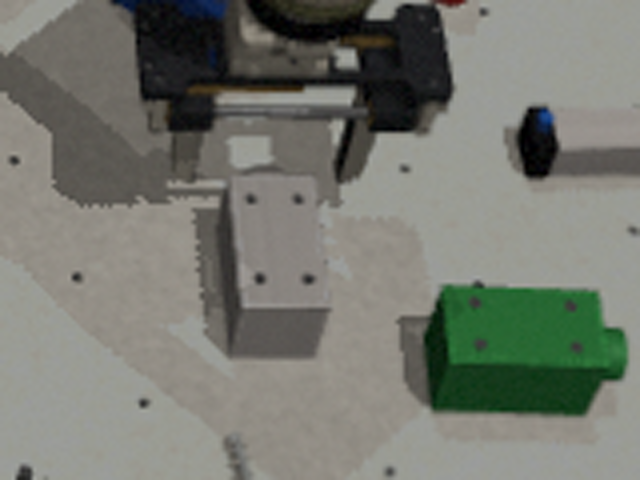

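```bash
python3 - <<'E'
from h import *
i=camera_info("wrist");p,psi=st()
f=bywidth(i,(281,290),(356,290),.034)
x=np.array([np.cos(psi),np.sin(psi)]);y=np.array([np.sin(psi),-np.cos(psi)])
print("hub face",f,"rel tool x,y",(f-p)[:2]@x,(f-p)[:2]@y)
f=plane(i,[(318,289)],.03)[0];print("z.03",f,(f-p)[:2]@x,(f-p)[:2]@y)
# back's hub-side holes: expected x=-30 (60 apart), z .06
h=plane(i,[(281,404),(355,404)],.06);print("holes",h,((h-p)[:,:2]@x),((h-p)[:,:2]@y))
E
```

```text
t7.15 p [0.5326 0.2518 0.0114] rpy [3.1415e+00 2.0000e-04 2.7667e+00] F [-0.05  0.06 -0.57] M [ 0.014  0.029 -0.032] w0.9950 q [ 0.355  0.256  1.686 -0.     1.199 -0.841]
hub face [0.53224329 0.25332364 0.02869068] rel tool x,y 0.000901173939289198 0.0013143522030665423
z.03 [0.53120074 0.25348543 0.03      ] 0.0019305540222060958 0.0010831501069400273
holes [[0.56150008 0.22521445 0.06      ]
 [0.57262063 0.25337905 0.06      ]] [-0.03661645 -0.03665156] [-0.01412956  0.01615095]
```

The hub face measures 1–2 mm beyond the pad centre, at z≈0.029, so the pads overlap it by about 9 mm. I'll close on it and lift along the arc.

Request:
play_rows --increments "0.7 0 0.02 0 0;0.7 0 0 0 0;0.7 0 0 0 0;0.7 0 0 0 0;0.7 0 0 0 0;0.7 0 0 0 0;0.7 -0.02 0 -0.1 0;0.7 -0.04 0 -0.1 0;0.7 -0.05 0 -0.1 0;0.7 -0.06 0 -0.1 0;0.7 -0.07 0 -0.1 0;0.7 0 0 0 0;0.7 0 0 0 0"

```text
t: 8.45
position: [0.5438, 0.2484, 0.0363]
eef_rot: [3.142, -0.0, 2.767]
ft_force: [-0.6, 1.0, -0.5]
grip_width: 0.299
```

```bash
python3 - <<'E'
from h import *
st()
a=get_image("scene")[170:290,350:510,::-1]
cv2.imwrite("pics/w5.png",get_image("wrist")[:,:,::-1])
cv2.imwrite("pics/p5.png",cv2.resize(a,None,fx=4,fy=4,interpolation=cv2.INTER_CUBIC))
E
```

```text
t8.45 p [0.5438 0.2484 0.0363] rpy [ 3.1416e+00 -3.0000e-04  2.7666e+00] F [-0.56  1.03 -0.55] M [0.153 0.296 0.025] w0.2990 q [ 0.343  0.248  1.646  0.     1.247 -0.853]
```

View pics/w5.png

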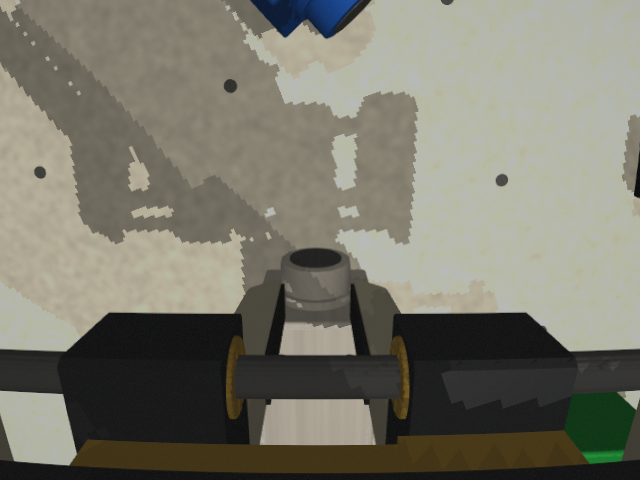

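View pics/p5.png

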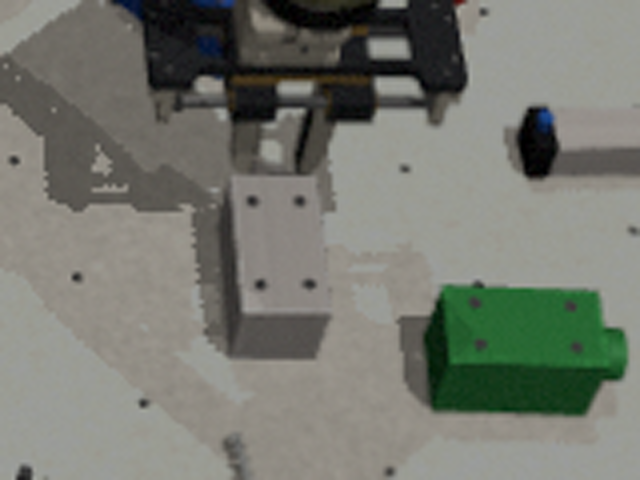

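The opening reads 0.299: the fingers were still closing when I lifted, so they slid up over the hub. The housing stayed flat and was only pushed a few mm. I'll open, measure again, and wait for the grip this time.

Request:
play_rows --increments "0.3 0 0 0 0;0.3 0 0 0 0;0.3 0 0 0 0;0.3 0 0 0 0;0.3 0 0 0 0;0.3 0.15 0 0 0;0.3 0.1 0 0.2 0;0.3 0 0 0.3 0;0.3 0 0 0 0"

```text
t: 9.45
position: [0.5296, 0.2522, 0.0078]
eef_rot: [-3.138, -0.004, 2.767]
ft_force: [-1.2, -0.8, -0.4]
grip_width: 0.703
```

```bash
python3 - <<'E'
from h import *
st()
cv2.imwrite("pics/w6.png",get_image("wrist")[:,:,::-1])
E
```

```text
t9.45 p [0.5296 0.2522 0.0078] rpy [-3.1382 -0.0037  2.7673] F [-1.21 -0.8  -0.38] M [ 0.042 -0.003  0.034] w0.7027 q [ 0.357  0.26   1.689 -0.     1.197 -0.839]
```

View pics/w6.png

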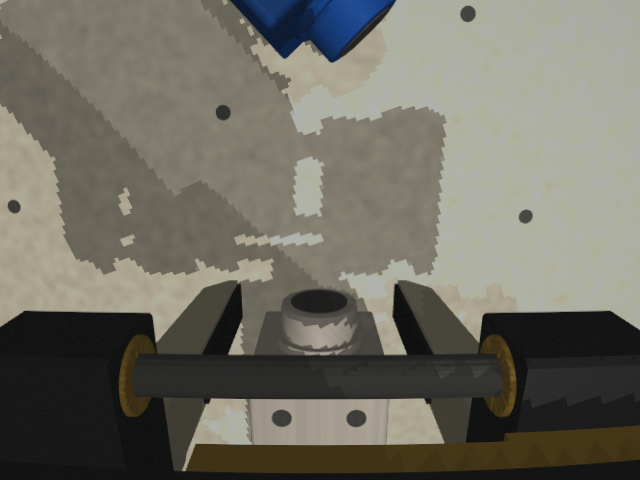

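```bash
python3 - <<'E'
from h import *
i=camera_info("wrist");p,psi=st()
x=np.array([np.cos(psi),np.sin(psi)]);y=np.array([np.sin(psi),-np.cos(psi)])
for f in (bywidth(i,(281,302),(357,302),.034),plane(i,[(319,302)],.03)[0]): print("hub face",f,(f-p)[:2]@x,(f-p)[:2]@y)
h=plane(i,[(282,419),(356,419)],.06);print("holes",((h-p)[:,:2]@x),((h-p)[:,:2]@y))
E
```

```text
t9.50 p [0.5303 0.2523 0.009 ] rpy [-3.1389e+00 -2.9000e-03  2.7671e+00] F [ 0.35  0.63 -0.08] M [ 0.016 -0.012 -0.008] w0.6991 q [ 0.357  0.259  1.688 -0.     1.198 -0.839]
hub face [0.53403366 0.25255029 0.03005776] -0.003373866549840172 0.0015466428138777716
hub face [0.53403737 0.25254715 0.03      ] -0.0033784757217656175 0.0015450745251640232
holes [-0.04215571 -0.04213156] [-0.01356596  0.01659205]
```

Request:
play_rows --increments "0.3 -0.1 0.03 -0.04 0;0.7 0 0 0 0;0.7 0 0 0 0;0.7 0 0 0 0;0.7 0 0 0 0;0.7 0 0 0 0;0.7 0 0 0 0;0.7 0 0 0 0;0.7 0 0 0 0"

```text
t: 10.4
position: [0.5372, 0.2523, 0.0133]
eef_rot: [-3.141, -0.0, 2.767]
ft_force: [-1.3, -2.0, 0.8]
grip_width: 0.3
```

```bash
python3 - <<'E'
from h import *
st()
cv2.imwrite("pics/w7.png",get_image("wrist")[:,:,::-1])
a=get_image("scene")[170:290,350:510,::-1]
cv2.imwrite("pics/p7.png",cv2.resize(a,None,fx=4,fy=4,interpolation=cv2.INTER_CUBIC))
E
```

```text
t10.40 p [0.5372 0.2523 0.0133] rpy [-3.1411e+00 -3.0000e-04  2.7668e+00] F [-1.35 -2.03  0.83] M [-0.356  0.197  0.022] w0.3002 q [ 0.353  0.266  1.671 -0.     1.205 -0.843]
```

View pics/w7.png

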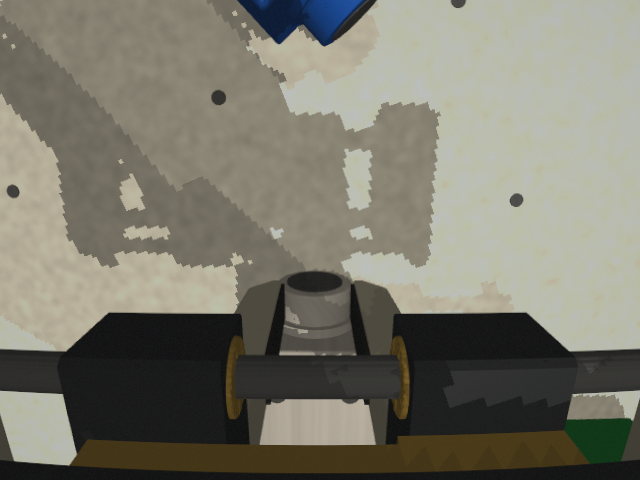

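View pics/p7.png

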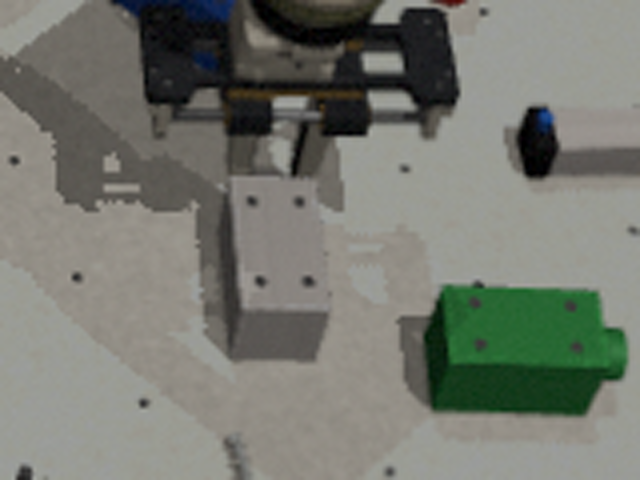

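Request:
play_rows --increments "0.75 0 0 0 0;0.8 0 0 0 0;0.85 0 0 0 0;0.85 0 0 0 0;0.85 0 0 0 0"

```text
t: 11.0
position: [0.5374, 0.2524, 0.0141]
eef_rot: [-3.141, -0.0, 2.767]
ft_force: [-4.9, -3.9, 7.5]
grip_width: 0.219
```

```bash
python3 - <<'E'
from h import *
st()
cv2.imwrite("pics/w8.png",get_image("wrist")[200:440,200:440,::-1].repeat(2,0).repeat(2,1))
E
```

```text
t11.00 p [0.5374 0.2524 0.0141] rpy [-3.1413e+00 -1.0000e-04  2.7669e+00] F [-4.93 -3.94  7.48] M [-0.662  0.92   0.014] w0.2192 q [ 0.353  0.265  1.671 -0.     1.206 -0.843]
```

View pics/w8.png

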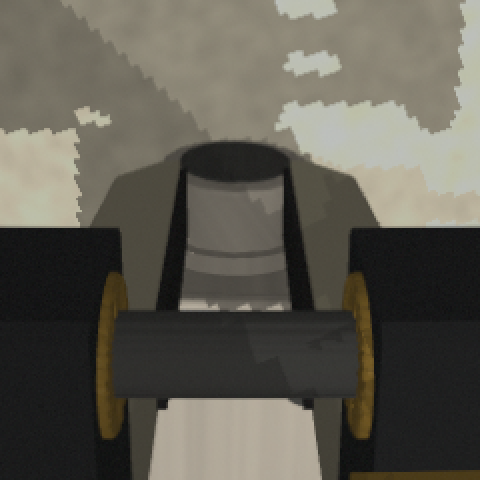

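The opening now stops at 0.219, so there is a firm hold on the hub, deeper than drawn. A gentle lift along the arc will show whether it pivots.

Request:
play_rows --increments "0.85 0 0 0 0;0.85 -0.01 0 -0.06 0;0.85 -0.02 0 -0.1 0;0.85 -0.03 0 -0.1 0;0.85 -0.04 0 -0.1 0;0.85 -0.04 0 -0.1 0;0.85 0 0 0 0"

```text
t: 11.75
position: [0.5451, 0.2501, 0.0375]
eef_rot: [3.14, 0.002, 2.767]
ft_force: [-0.3, -0.4, 0.1]
grip_width: 0.153
```

```bash
python3 - <<'E'
from h import *
st()
cv2.imwrite("pics/w9.png",get_image("wrist")[:,:,::-1])
a=get_image("scene")[170:290,350:510,::-1]
cv2.imwrite("pics/p9.png",cv2.resize(a,None,fx=4,fy=4,interpolation=cv2.INTER_CUBIC))
E
```

```text
t11.75 p [0.5451 0.2501 0.0375] rpy [3.1403e+00 1.5000e-03 2.7666e+00] F [-0.34 -0.44  0.14] M [-0.02   0.013 -0.001] w0.1525 q [ 0.345  0.249  1.643 -0.     1.248 -0.851]
```

View pics/w9.png

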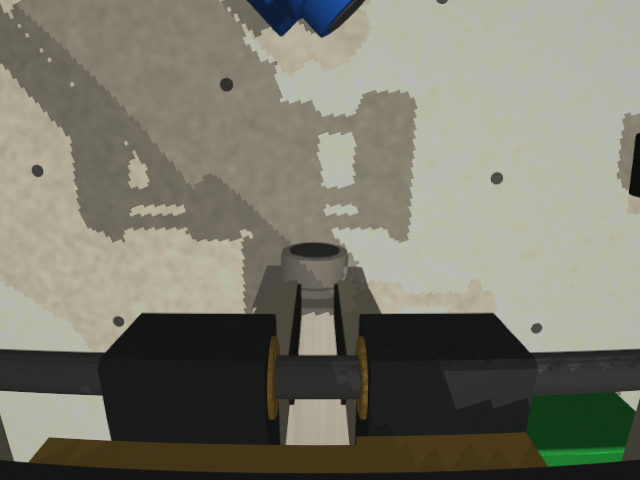

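View pics/p9.png

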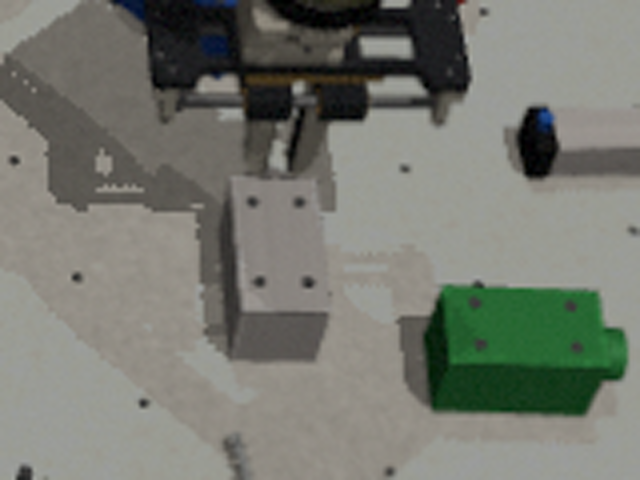

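The pads squeeze straight off the hub, so it gives no usable hold. The housing is still flat. New plan: grip only the top corner of the box at the hub end. That small patch resists turning little and has the longest lever, so weight plus a brisk lift should swing it. First I back off upward and measure again.

Request:
play_rows --increments "0.5 0 0 0 0;0 0 0 0 0;0 0 0 0 0;0 0 0 0 0;0 0 0 -0.3 0;0 0 0 -0.6 0;0 0 0 -0.6 0;0 0 0 -0.6 0;0 0 0 -0.4 0;0 0 0 0 0;0 0 0 0 0"

```text
t: 12.95
position: [0.5443, 0.2501, 0.1622]
eef_rot: [3.141, 0.001, 2.767]
ft_force: [-1.3, -0.1, -0.6]
grip_width: 0.99
```

```bash
python3 - <<'E'
from h import *
st()
cv2.imwrite("pics/w10.png",get_image("wrist")[:,:,::-1])
E
```

```text
t12.95 p [0.5443 0.2501 0.1622] rpy [3.1405e+00 1.2000e-03 2.7668e+00] F [-1.33 -0.05 -0.57] M [-0.019 -0.001 -0.021] w0.9905 q [ 0.345  0.14   1.53   0.     1.47  -0.851]
```

View pics/w10.png

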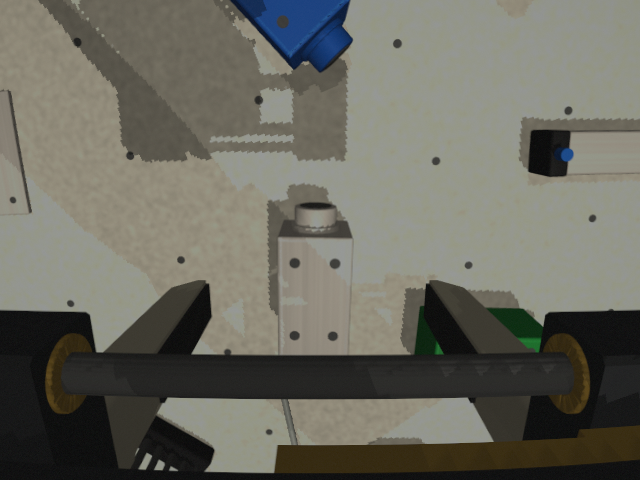

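```bash
python3 - <<'E'
from h import *
i=camera_info("wrist");p,psi=st()
im=cv2.imread("pics/w10.png",0)
pts=[]
for u,v in [(295,263),(335,263),(294,336),(332,336)]:
    w=im[v-8:v+9,u-8:u+9].astype(float); m=np.clip(np.median(w)-25-w,0,None); ys,xs=np.mgrid[-8:9,-8:9]; pts.append((u+(m*xs).sum()/m.sum(),v+(m*ys).sum()/m.sum()))
print(np.round(pts,1))
h=plane(i,pts,.06); c=h.mean(0); a=h[[2,3]].mean(0)-h[[0,1]].mean(0); b=h[[1,3]].mean(0)-h[[0,2]].mean(0)
yaw=np.arctan2(a[1],a[0]); print("centre",c,"yaw",yaw,np.arctan2(-b[0],b[1]),np.linalg.norm(a),np.linalg.norm(b))
e=np.array([np.cos(yaw),np.sin(yaw)])
G=c[:2]-.045*e; print(G); need([*G,.052],yaw+np.pi)
E
```

```text
t13.00 p [0.5436 0.2498 0.1608] rpy [-3.1411e+00 -5.0000e-04  2.7669e+00] F [-0.52  0.35 -1.07] M [-0.005 -0.004  0.006] w0.9961 q [ 0.345  0.141  1.531 -0.     1.47  -0.851]
[[294.2 262.6]
 [334.5 263.3]
 [294.1 335.1]
 [332.3 335.8]]
centre [0.59429707 0.22784488 0.06      ] yaw -0.3921095091878494 -0.3933123333850381 0.059676287049990215 0.029876951850104385
[0.55271234 0.24504112]
t13.00 p [0.5436 0.2498 0.1608] rpy [-3.1411e+00 -5.0000e-04  2.7669e+00] F [-0.52  0.35 -1.07] M [-0.005 -0.004  0.006] w0.9961 q [ 0.345  0.141  1.531 -0.     1.47  -0.851]
units x -0.21 y -0.02 z 2.18 turn 0.12
```

Request:
play_rows --increments "0 -0.17 -0.02 0.3 0.12;0 0 0 0.5 0;0 0 0 0.6 0;0 0 0 0.5 0;0 0 0 0.3 0;0 0 0 0 0;0.45 0 0 0 0;0.45 0 0 0 0;0.45 0 0 0 0;0.45 0 0 0 0;0.45 0 0 0 0;0.45 0 0 0 0;0.45 0 0 0 0"

```text
t: 14.3
position: [0.5515, 0.246, 0.0515]
eef_rot: [3.141, 0.0, 2.75]
ft_force: [0.1, 0.4, 0.3]
grip_width: 0.556
```

The opening reached 0.556, less than the 56 mm width, so the pads passed above the box top: the working pad starts about 10 mm behind the tip. I'll open slightly, go 7 mm lower and close again.

Request:
play_rows --increments "0.25 0 0 0 0;0.25 0 0 0 0;0.25 0 0 0 0;0.25 0 0 0.14 0;0.25 0 0 0 0;0.45 0 0 0 0;0.45 0 0 0 0;0.45 0 0 0 0;0.45 0 0 0 0;0.45 0 0 0 0"

```text
t: 15.3
position: [0.5516, 0.246, 0.0445]
eef_rot: [3.141, 0.0, 2.75]
ft_force: [0.1, -0.8, 0.8]
grip_width: 0.554
```

Request:
play_rows --increments "0.25 0 0 0 0;0.25 0 0 0 0;0.25 0 0 0 0;0.25 0 0 0.16 0;0.25 0 0 0 0;0.45 0 0 0 0;0.45 0 0 0 0;0.45 0 0 0 0;0.45 0 0 0 0;0.45 0 0 0 0"

```text
t: 16.3
position: [0.5516, 0.246, 0.0365]
eef_rot: [3.141, 0.0, 2.75]
ft_force: [0.1, 0.0, -0.2]
grip_width: 0.551
```

```bash
python3 - <<'E'
from h import *
st()
cv2.imwrite("pics/w11.png",get_image("wrist")[200:440,180:460,::-1].repeat(2,0).repeat(2,1))
a=get_image("scene")[170:290,350:510,::-1]
cv2.imwrite("pics/p11.png",cv2.resize(a,None,fx=4,fy=4,interpolation=cv2.INTER_CUBIC))
E
```

```text
t16.30 p [0.5516 0.246  0.0365] rpy [3.1414e+00 2.0000e-04 2.7501e+00] F [ 0.11  0.02 -0.21] M [-0.014 -0.05  -0.029] w0.5507 q [ 0.335  0.263  1.629 -0.     1.25  -0.845]
```

View pics/w11.png

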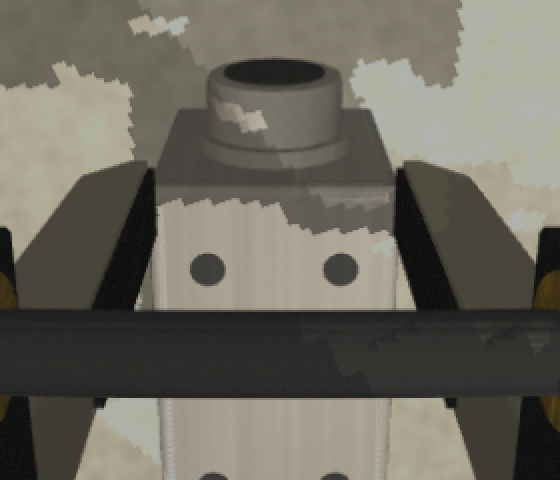

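View pics/p11.png

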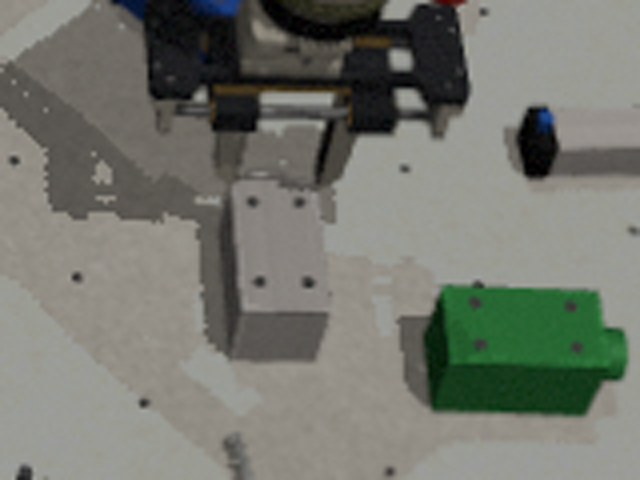

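```bash
python3 - <<'E'
from h import *
i=camera_info("wrist");S=camera_info("scene");p,psi=st()
x=np.array([np.cos(psi),np.sin(psi),0]);y=np.array([np.sin(psi),-np.cos(psi),0])
for dx in(-.0075,0,.0075):
  for dy in (-.026,.026):
    q=p+dx*x+dy*y; print(dx,dy,"wrist crop",((proj(i,q)-[180,200])*2).round(0),"scene crop",((proj(S,q)-[350,170])*4).round(0))
# scene holes -> centre
hs=[(252,202),(300,202),(260,282),(308,282)]
P=plane(S,[((u+.5)/4-.5+350,(v+.5)/4-.5+170) for u,v in hs],.06);print(P,P.mean(0)); a=P[[2,3]].mean(0)-P[[0,1]].mean(0);print(np.arctan2(a[1],a[0]))
E
```

```text
t16.40 p [0.5516 0.2459 0.0364] rpy [3.1415e+00 1.0000e-04 2.7501e+00] F [-0.44  0.21 -0.81] M [-0.008  0.039 -0.032] w0.5524 q [ 0.335  0.263  1.629 -0.     1.25  -0.845]
-0.0075 -0.026 wrist crop [[167. 185.]] scene crop [[225. 208.]]
-0.0075 0.026 wrist crop [[376. 185.]] scene crop [[306. 210.]]
0 -0.026 wrist crop [[166. 157.]] scene crop [[224. 199.]]
0 0.026 wrist crop [[377. 157.]] scene crop [[305. 200.]]
0.0075 -0.026 wrist crop [[165. 128.]] scene crop [[224. 189.]]
0.0075 0.026 wrist crop [[378. 128.]] scene crop [[304. 191.]]
[[0.56301318 0.22600809 0.06      ]
 [0.57391665 0.25432377 0.06      ]
 [0.61867882 0.20336544 0.06      ]
 [0.62943068 0.23103276 0.06      ]] [0.59625983 0.22868252 0.06      ]
-0.3917892604428922
```

```bash
python3 - <<'E'
from h import *
i=camera_info("wrist");S=camera_info("scene");p,psi=st()
x=np.array([np.cos(psi),np.sin(psi),0]);y=np.array([np.sin(psi),-np.cos(psi),0])
for dz in (.019,.029):
 for dx in(-.0075,0,.0075):
  for dy in (-.0256,.0256):
    q=p+dx*x+dy*y+[0,0,dz]; print(dz,dx,dy,"wrist crop",((proj(i,q)-[180,200])*2).round(0)[0],"scene crop",((proj(S,q)-[350,170])*4).round(0)[0])
E
python3 - <<'E'
import cv2
a=cv2.imread("pics/p11.png")
cv2.imwrite("pics/p11z.png",cv2.resize(a[100:240,180:380],None,fx=4,fy=4,interpolation=cv2.INTER_CUBIC))
E
```

```text
t16.40 p [0.5516 0.2459 0.0364] rpy [3.1415e+00 1.0000e-04 2.7501e+00] F [-0.44  0.21 -0.81] M [-0.008  0.039 -0.032] w0.5524 q [ 0.335  0.263  1.629 -0.     1.25  -0.845]
0.019 -0.0075 -0.0256 wrist crop [159. 217.] scene crop [230. 191.]
0.019 -0.0075 0.0256 wrist crop [384. 217.] scene crop [311. 192.]
0.019 0 -0.0256 wrist crop [158. 187.] scene crop [229. 181.]
0.019 0 0.0256 wrist crop [385. 186.] scene crop [310. 183.]
0.019 0.0075 -0.0256 wrist crop [156. 155.] scene crop [228. 171.]
0.019 0.0075 0.0256 wrist crop [386. 155.] scene crop [308. 173.]
0.029 -0.0075 -0.0256 wrist crop [153. 237.] scene crop [232. 181.]
0.029 -0.0075 0.0256 wrist crop [390. 236.] scene crop [313. 183.]
0.029 0 -0.0256 wrist crop [151. 205.] scene crop [231. 171.]
0.029 0 0.0256 wrist crop [391. 204.] scene crop [312. 173.]
0.029 0.0075 -0.0256 wrist crop [150. 172.] scene crop [230. 162.]
0.029 0.0075 0.0256 wrist crop [392. 172.] scene crop [311. 164.]
```

View pics/p11z.png

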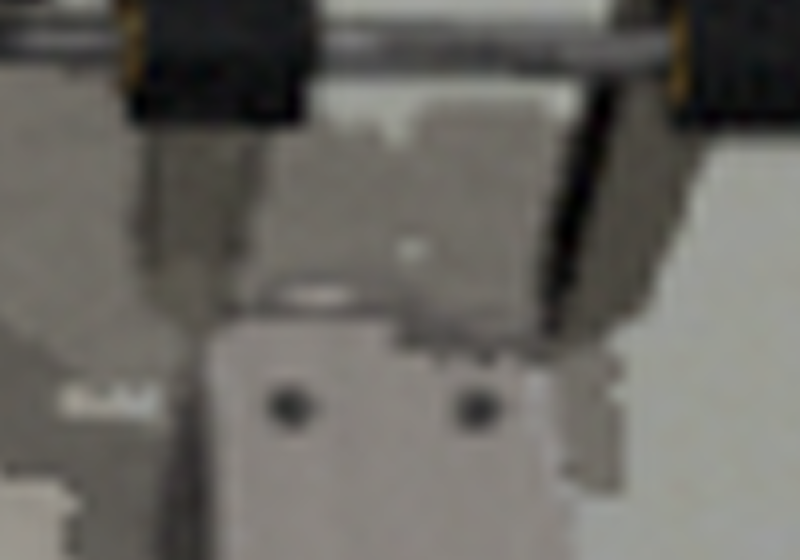

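Both views agree that the real fingertips sit about 27 mm above the reported TCP. The scene picture shows the tip row at 181–184, which matches +28 mm, and the opening against pixel gap in the wrist view gives +24 to +29 mm. This explains every missed grip so far: the pads were riding over the top of the hub. I'll retry the hub with that offset, aiming for position z≈−0.014 so the real tip is about 13 mm above the bench.

Request:
play_rows --increments "0.2 0 0 0 0;0.2 0 0 0 0;0.2 0 0 0 0;0.2 0 0 0 0;0.2 0.2 0 0 0;0.2 0.19 0 0 0;0.2 0 0 0.2 0;0.2 0 0 0.2 0;0.2 0 0 0.2 0;0.2 0 0 0.1 0;0.2 0 0 0 0"

```text
t: 17.5
position: [0.5324, 0.2528, -0.0004]
eef_rot: [-3.14, -0.002, 2.75]
ft_force: [0.2, -0.0, 0.4]
grip_width: 0.801
```

```bash
python3 - <<'E'
from h import *
p,psi=st();i=camera_info("wrist")
cv2.imwrite("pics/w12.png",get_image("wrist")[:,:,::-1])
a=get_image("scene")[180:240,370:450,::-1]
cv2.imwrite("pics/p12.png",cv2.resize(a,None,fx=8,fy=8,interpolation=cv2.INTER_CUBIC))
E
```

```text
t17.50 p [ 5.324e-01  2.528e-01 -4.000e-04] rpy [-3.1397e+00 -1.9000e-03  2.7499e+00] F [ 0.19 -0.04  0.38] M [-0.001 -0.009 -0.056] w0.8008 q [ 0.356  0.276  1.687 -0.     1.181 -0.823]
```

View pics/w12.png

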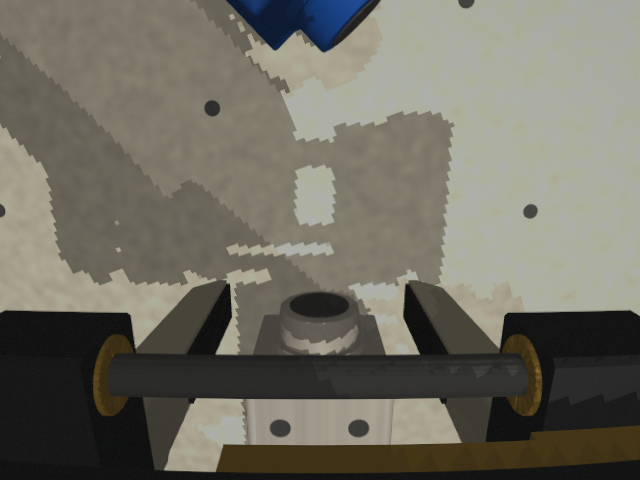

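View pics/p12.png

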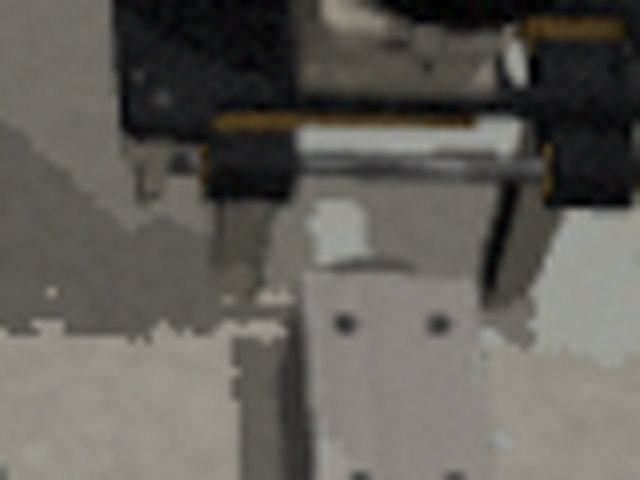

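```bash
python3 - <<'E'
from h import *
i=camera_info("wrist");S=camera_info("scene");p,psi=st()
x=np.array([np.cos(psi),np.sin(psi),0]);y=np.array([np.sin(psi),-np.cos(psi),0])
for dz in (.02,.03,.04):
  for dy in (-.0372,.0372):
    q=p-.0075*x+dy*y+[0,0,dz]; q2=q+.015*x;print(dz,dy,"wrist front",proj(i,q2).round(0)[0],"scene crop",((proj(S,q)-[370,180])*8).round(0)[0])
f=plane(i,[(319,305)],.03)[0];print("hub face",(f-p)[:2]@x[:2],(f-p)[:2]@y[:2])
f=bywidth(i,(280,306),(358,306),.034);print(f,(f-p)@x,(f-p)@y)
E
```

```text
t17.60 p [0.5335 0.2532 0.0011] rpy [-3.1413e+00 -3.0000e-04  2.7498e+00] F [ 0.97 -0.13 -1.1 ] M [ 0.01   0.007 -0.011] w0.7984 q [ 0.356  0.274  1.686 -0.     1.182 -0.823]
0.02 -0.0372 wrist front [232. 278.] scene crop [245. 314.]
0.02 0.0372 wrist front [399. 278.] scene crop [474. 319.]
0.03 -0.0372 wrist front [227. 287.] scene crop [249. 296.]
0.03 0.0372 wrist front [404. 287.] scene crop [479. 301.]
0.04 -0.0372 wrist front [222. 296.] scene crop [253. 277.]
0.04 0.0372 wrist front [409. 296.] scene crop [484. 282.]
hub face -0.0012826749904129744 0.0014933836521688817
[0.53690116 0.25343084 0.02718755] -0.0030334383874870514 0.0015091447380748335
```

Both views put the tip 27–29 mm above the reported position, so I'll move 17 mm lower and 4 mm in, then close with a long wait.

Request:
play_rows --increments "0.2 -0.08 0.03 0.1 0;0.2 0 0 0.14 0;0.2 0 0 0.1 0;0.2 0 0 0 0;0.75 0 0 0 0;0.75 0 0 0 0;0.75 0 0 0 0;0.75 0 0 0 0;0.75 0 0 0 0;0.75 0 0 0 0;0.75 0 0 0 0;0.75 0 0 0 0"

```text
t: 18.8
position: [0.5376, 0.2531, -0.0156]
eef_rot: [-3.141, -0.0, 2.75]
ft_force: [-2.8, -1.3, 3.4]
grip_width: 0.356
```

The opening is 0.356, or 33 mm: the hub is held. Now a gentle lift along the arc.

Request:
play_rows --increments "0.75 -0.02 0 -0.06 0;0.75 -0.03 0 -0.1 0;0.75 -0.04 0 -0.1 0;0.75 -0.05 0 -0.1 0;0.75 -0.05 0 -0.1 0;0.75 -0.05 0 -0.1 0;0.75 0 0 0 0;0.75 0 0 0 0"

```text
t: 19.6
position: [0.5492, 0.2487, 0.0126]
eef_rot: [3.141, 0.0, 2.75]
ft_force: [-0.3, -0.2, -2.1]
grip_width: 0.36
```

```bash
python3 - <<'E'
from h import *
st()
cv2.imwrite("pics/w13.png",get_image("wrist")[:,:,::-1])
a=get_image("scene")[170:290,350:510,::-1]
cv2.imwrite("pics/p13.png",cv2.resize(a,None,fx=4,fy=4,interpolation=cv2.INTER_CUBIC))
E
```

```text
t19.60 p [0.5492 0.2487 0.0126] rpy [3.1411e+00 5.0000e-04 2.7499e+00] F [-0.28 -0.25 -2.13] M [ 0.109  0.05  -0.014] w0.3600 q [ 0.34   0.288  1.645  0.     1.207 -0.839]
```

View pics/w13.png

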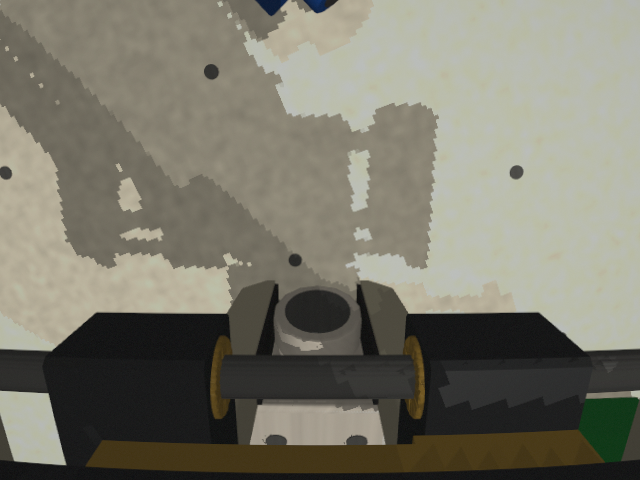

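View pics/p13.png

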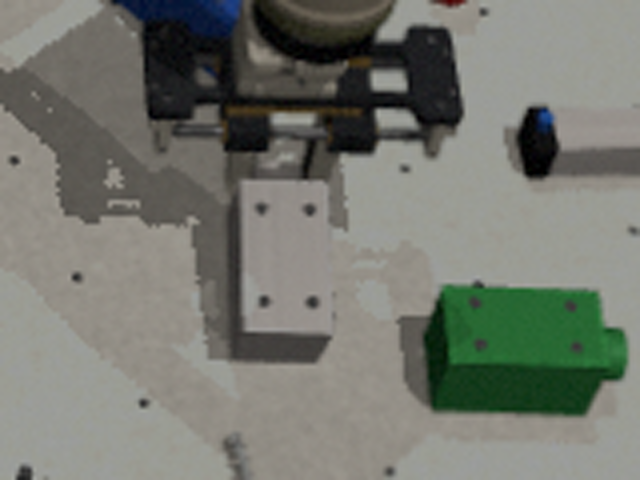

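It pivots. The scene shows the hub end raised, the plain end's face at rows 332–360 shrunk, and the plain edge still on the bench; Fz is about half the weight. The screwdriver tip at scene (408,280) lies in the tumbling direction, so I'll lift clear and let it hang.

Request:
play_rows --increments "0.75 0 0 -0.2 0;0.75 0 0 -0.4 0;0.75 0 0 -0.4 0;0.75 0 0 -0.4 0;0.75 0 0 -0.4 0;0.75 0 0 -0.2 0;0.75 0 0 0 0;0.75 0 0 0 0;0.75 0 0 0 0"

```text
t: 20.6
position: [0.5478, 0.2483, 0.1107]
eef_rot: [-3.14, -0.002, 2.75]
ft_force: [-0.7, 0.3, -4.4]
grip_width: 0.359
```

```bash
python3 - <<'E'
from h import *
st()
cv2.imwrite("pics/w14.png",get_image("wrist")[:,:,::-1])
a=get_image("scene")[140:290,330:530,::-1]
cv2.imwrite("pics/p14.png",cv2.resize(a,None,fx=4,fy=4,interpolation=cv2.INTER_CUBIC))
E
```

```text
t20.60 p [0.5478 0.2483 0.1107] rpy [-3.1399e+00 -1.9000e-03  2.7501e+00] F [-0.71  0.28 -4.36] M [0.06  0.251 0.031] w0.3586 q [ 0.34   0.187  1.574  0.     1.384 -0.839]
```

View pics/w14.png

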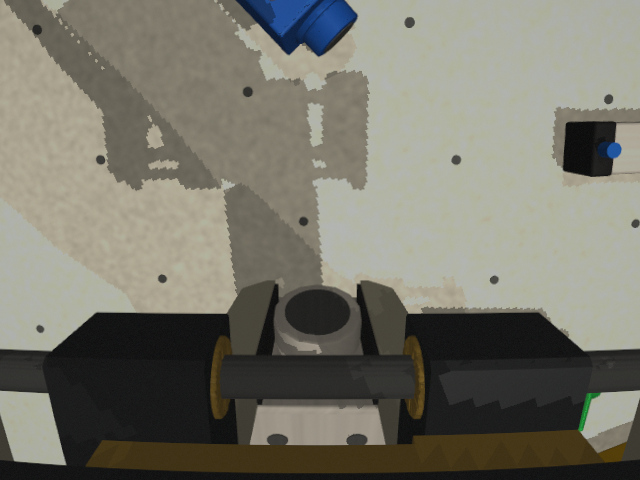

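View pics/p14.png

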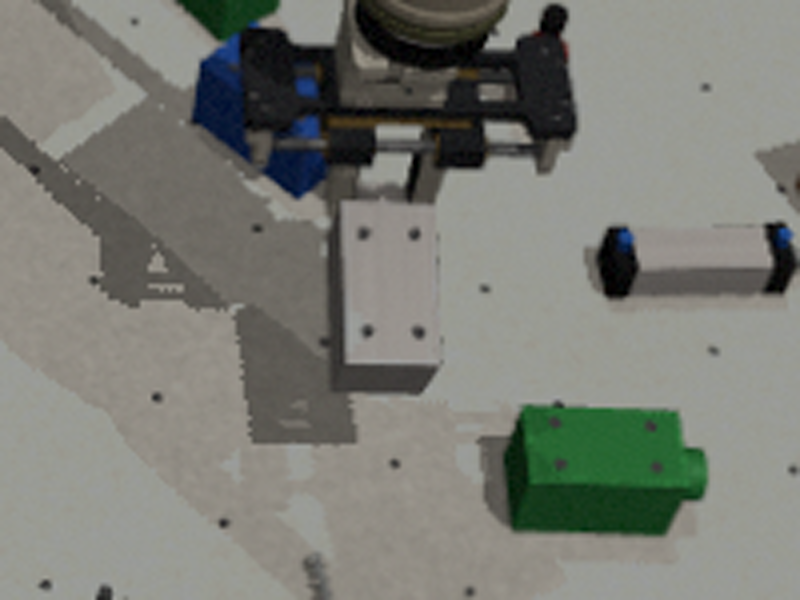

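It now holds at about 15° in the air, so the pads' turning friction is close to the weight's torque. I'll jolt it: sink gently, rise sharply, a few times.

Request:
play_rows --increments "0.75 0 0 0.3 0;0.75 0 0 0.3 0;0.75 0 0 0.2 0;0.75 0 0 0.1 0;0.75 0 0 -1 0;0.75 0 0 -1 0;0.75 0 0 0 0;0.75 0 0 0.4 0;0.75 0 0 0.5 0;0.75 0 0 0.5 0;0.75 0 0 0.4 0;0.75 0 0 0.2 0;0.75 0 0 -1 0;0.75 0 0 -1 0;0.75 0 0 0 0;0.75 0 0 0 0"

```text
t: 22.3
position: [0.5506, 0.2493, 0.17]
eef_rot: [3.138, 0.004, 2.75]
ft_force: [-0.8, -0.6, -4.6]
grip_width: 0.355
```

```bash
python3 - <<'E'
from h import *
st()
cv2.imwrite("pics/w15.png",get_image("wrist")[:,:,::-1])
a=get_image("scene")[110:290,330:530,::-1]
cv2.imwrite("pics/p15.png",cv2.resize(a,None,fx=3,fy=3,interpolation=cv2.INTER_CUBIC))
E
```

```text
t22.30 p [0.5506 0.2493 0.17  ] rpy [3.1381 0.0039 2.7501] F [-0.76 -0.57 -4.59] M [ 0.098  0.229 -0.034] w0.3548 q [ 0.34   0.146  1.509  0.     1.481 -0.839]
```

View pics/p15.png

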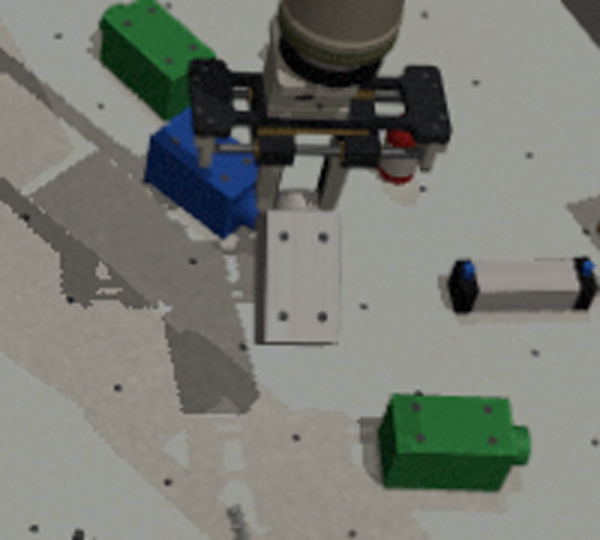

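The jolts work: the plain-end face is now edge-on, a tilt of about 30°. More of them.

Request:
play_rows --increments "0.75 0 0 0.4 0;0.75 0 0 0.5 0;0.75 0 0 0.5 0;0.75 0 0 0.4 0;0.75 0 0 0.2 0;0.75 0 0 -1 0;0.75 0 0 -1 0;0.75 0 0 0 0;0.75 0 0 0.4 0;0.75 0 0 0.5 0;0.75 0 0 0.5 0;0.75 0 0 0.4 0;0.75 0 0 0.2 0;0.75 0 0 -1 0;0.75 0 0 -1 0;0.75 0 0 0 0;0.75 0 0 0 0"

```text
t: 24.1
position: [0.5503, 0.2492, 0.1697]
eef_rot: [3.139, 0.003, 2.75]
ft_force: [-0.8, -0.5, -4.7]
grip_width: 0.349
```

```bash
python3 - <<'E'
from h import *
st()
cv2.imwrite("pics/w16.png",get_image("wrist")[:,:,::-1])
a=get_image("scene")[110:290,330:530,::-1]
cv2.imwrite("pics/p16.png",cv2.resize(a,None,fx=3,fy=3,interpolation=cv2.INTER_CUBIC))
E
```

```text
t24.10 p [0.5503 0.2492 0.1697] rpy [3.1385 0.0033 2.75  ] F [-0.82 -0.54 -4.67] M [ 0.099  0.228 -0.031] w0.3487 q [ 0.34   0.147  1.509  0.     1.481 -0.839]
```

View pics/p16.png

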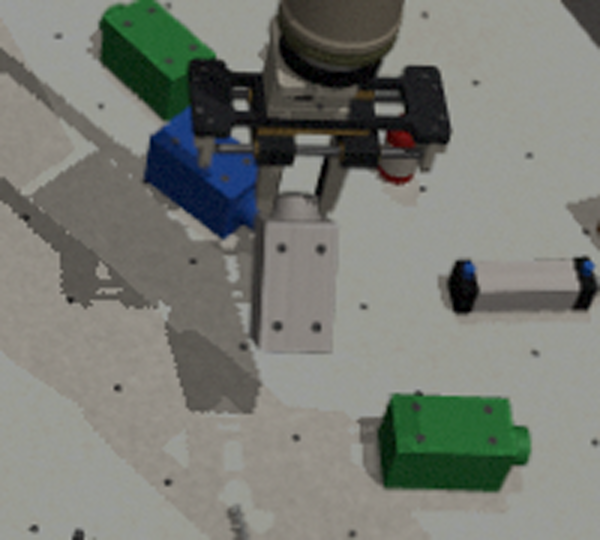

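View pics/w16.png

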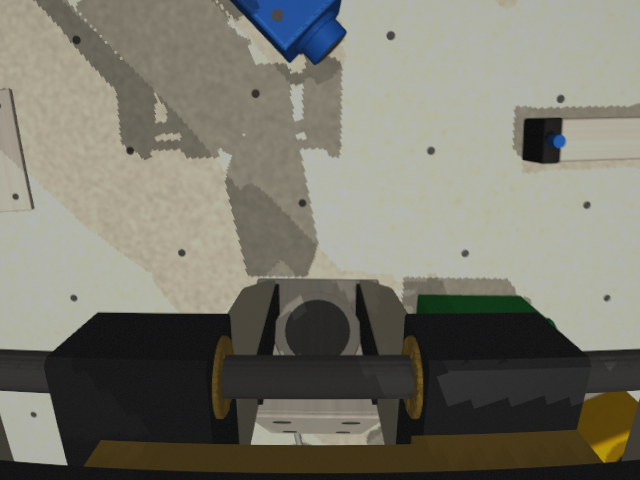

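```bash
python3 - <<'E'
from h import *
i=camera_info("wrist");p,psi=st()
x=np.array([np.cos(psi),np.sin(psi),0]);y=np.array([np.sin(psi),-np.cos(psi),0])
im=cv2.imread("pics/w16.png")[240:460,200:440]
cv2.imwrite("pics/w16z.png",cv2.resize(im,None,fx=3,fy=2.7,interpolation=cv2.INTER_CUBIC))
S=camera_info("scene")
E
```

```text
t24.20 p [0.5479 0.2483 0.1656] rpy [-3.1400e+00 -1.9000e-03  2.7501e+00] F [-1.36  0.02 -4.76] M [ 0.07   0.231 -0.055] w0.3526 q [ 0.34   0.149  1.513  0.     1.481 -0.839]
```

View pics/w16z.png

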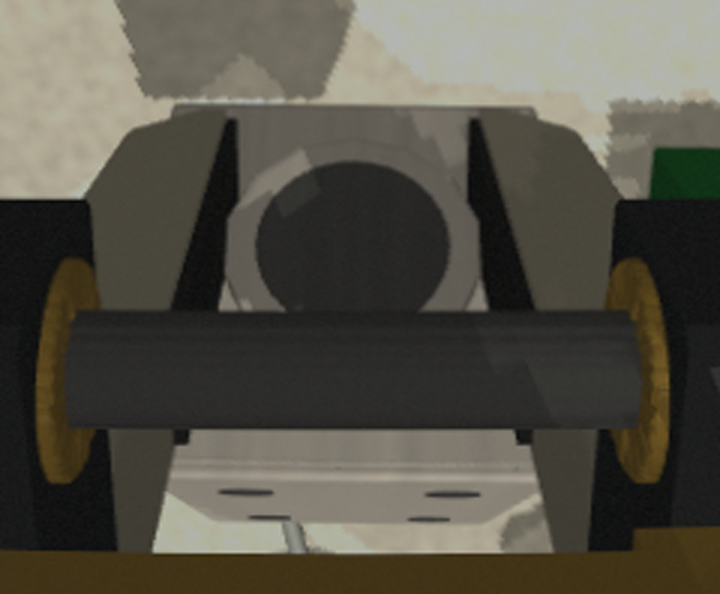

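```bash
python3 - <<'E'
from h import *
i=camera_info("wrist");p,psi=st()
x=np.array([np.cos(psi),np.sin(psi),0]);y=np.array([np.sin(psi),-np.cos(psi),0])
f=lambda X,Y:(200+X/3,240+Y/2.7)
A=bywidth(i,f(245,492),f(452,494),.03);B=bywidth(i,f(270,518),f(428,519),.03)
R=bywidth(i,f(172,105),f(535,105),.056)
for n,q in(("near holes",A),("far",B),("rim",R)): print(n,q.round(4),((q-p)@x).round(4),((q-p)@y).round(4))
v=B-A; print(np.linalg.norm(v),"tilt",np.degrees(np.arctan2(-v[2],-v@x)))
# from rim(-50,-30) to near holes (-30,+30): 
v=A-R; print(np.linalg.norm(v),"expect .0632; angle",np.degrees(np.arctan2(v[2],-v@x)),"untilted",np.degrees(np.arctan2(60,20)))
E
```

```text
t24.20 p [0.5479 0.2483 0.1656] rpy [-3.1400e+00 -1.9000e-03  2.7501e+00] F [-1.36  0.02 -4.76] M [ 0.07   0.231 -0.055] w0.3526 q [ 0.34   0.149  1.513  0.     1.481 -0.839]
near holes [0.5953 0.229  0.2077] -0.0512 0.0003
far [0.6354 0.2124 0.1622] -0.0946 0.0001
rim [0.5443 0.2509 0.178 ] 0.0043 0.001
0.06286329061239779 tilt 46.365340362615186
0.06300577571314527 expect .0632; angle 28.10503248182438 untilted 71.56505117707799
```

The tilt measures 44–46° from two edge pairs, with sizes right to 1 mm. The hub is creeping slightly out of the pads, so I'll use one combined jolt, up and forward, with a soft stop, then look.

Request:
play_rows --increments "0.75 -0.8 0 -0.6 0;0.75 -0.8 0 -0.6 0;0.75 -0.6 0 -0.3 0;0.75 -0.3 0 -0.1 0;0.75 -0.1 0 0 0;0.75 0 0 0 0;0.75 0 0 0 0"

```text
t: 24.9
position: [0.6674, 0.1994, 0.2449]
eef_rot: [-3.14, -0.003, 2.751]
ft_force: [0.7, -0.6, -4.0]
grip_width: 0.345
```

```bash
python3 - <<'E'
from h import *
st()
im=get_image("wrist")[:,:,::-1]
cv2.imwrite("pics/w17.png",im);im=im[240:460,200:440]
cv2.imwrite("pics/w17z.png",cv2.resize(im,None,fx=3,fy=2.7,interpolation=cv2.INTER_CUBIC))
E
```

```text
t24.90 p [0.6674 0.1994 0.2449] rpy [-3.1396 -0.0035  2.7506] F [ 0.65 -0.6  -4.01] M [0.088 0.184 0.025] w0.3448 q [ 0.217  0.388  1.09   0.     1.668 -0.963]
```

View pics/w17z.png

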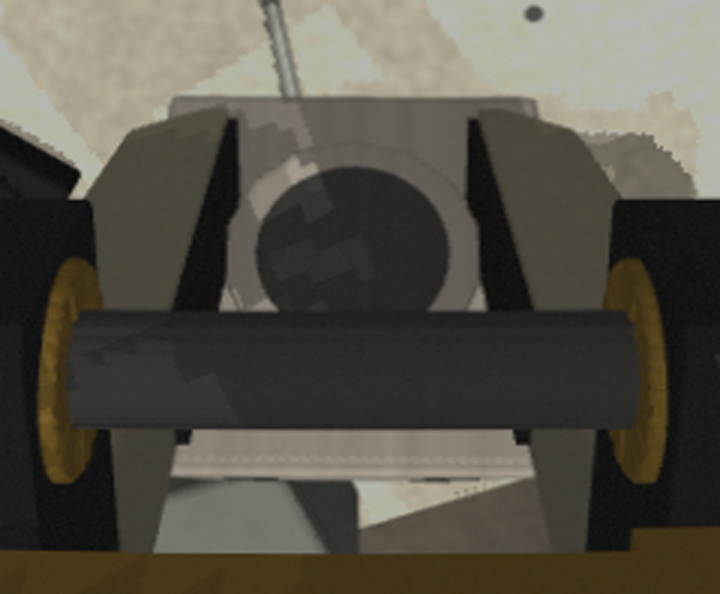

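The tilt is now about 52°, with the back face edge-on. Return slowly and jolt once more.

Request:
play_rows --increments "0.75 0.15 0 0.1 0;0.75 0.3 0 0.2 0;0.75 0.4 0 0.3 0;0.75 0.5 0 0.3 0;0.75 0.5 0 0.3 0;0.75 0.4 0 0.2 0;0.75 0.2 0 0.1 0;0.75 0.1 0 0.1 0;0.75 -0.9 0 -0.4 0;0.75 -0.9 0 -0.4 0;0.75 -0.6 0 -0.2 0;0.75 -0.3 0 -0.1 0;0.75 -0.1 0 0 0;0.75 0 0 0 0;0.75 0 0 0 0"

```text
t: 26.45
position: [0.6797, 0.1947, 0.2216]
eef_rot: [-3.141, -0.001, 2.751]
ft_force: [-0.4, 0.3, -4.4]
grip_width: 0.338
```

```bash
python3 - <<'E'
from h import *
st()
im=get_image("wrist")[:,:,::-1]
cv2.imwrite("pics/w18.png",im);im=im[240:460,200:440]
cv2.imwrite("pics/w18z.png",cv2.resize(im,None,fx=3,fy=2.7,interpolation=cv2.INTER_CUBIC))
a=get_image("scene")[90:290,300:520,::-1]
cv2.imwrite("pics/p18.png",cv2.resize(a,None,fx=3,fy=3,interpolation=cv2.INTER_CUBIC))
E
```

```text
t26.45 p [0.6797 0.1947 0.2216] rpy [-3.1411e+00 -1.2000e-03  2.7505e+00] F [-0.36  0.3  -4.45] M [ 0.098  0.159 -0.007] w0.3384 q [ 0.206  0.417  1.094  0.     1.631 -0.973]
```

View pics/w18z.png

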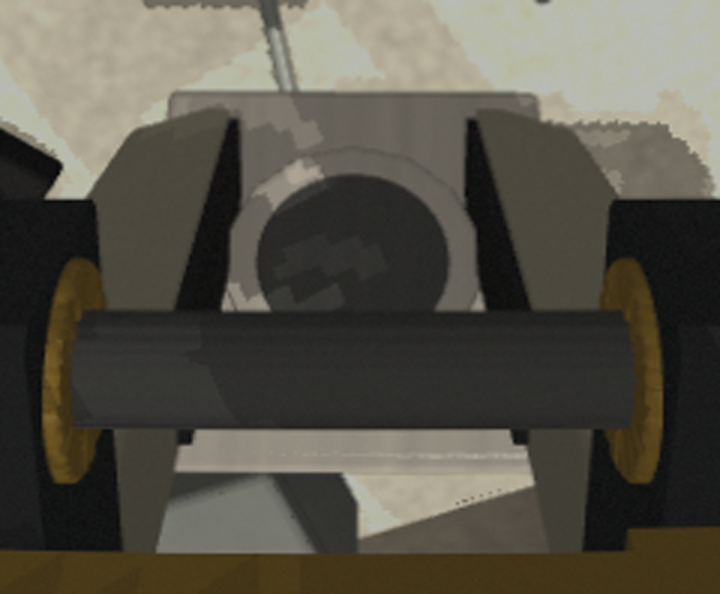

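View pics/p18.png

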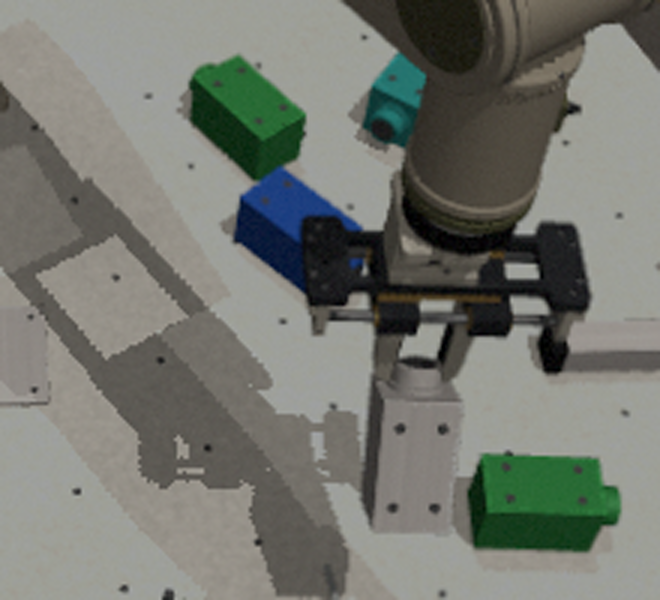

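```bash
python3 - <<'E'
from h import *
i=camera_info("wrist");p,psi=st()
x=np.array([np.cos(psi),np.sin(psi),0]);y=np.array([np.sin(psi),-np.cos(psi),0])
f=lambda X,Y:(200+X/3,240+Y/2.7)
R=bywidth(i,f(170,93),f(538,93),.056)
C=bywidth(i,f(229,250),f(477,250),.034)  # hub face at its widest
for Y in (458,465,471):
    c,d=rays(i,[f(354,Y)]);d=d[0]/np.linalg.norm(d[0]); w=c-R; b=w@d; disc=b*b-(w@w-.06**2)
    if disc<0: print("none",Y); continue
    for s in(-b-np.sqrt(disc),-b+np.sqrt(disc)):
        B=c+s*d; v=B-R; print(Y,"z axis tilt",np.degrees(np.arctan2(-v@x,v[2])).round(1), "back edge fwd,z",(-(B-p)@x).round(4),B[2].round(4))
print("rim fwd,z",-(R-p)@x,R[2],"hub face fwd z y",-(C-p)@x,C[2],(C-p)@y)
E
```

```text
t26.55 p [0.6796 0.1949 0.2219] rpy [-3.1412e+00 -9.0000e-04  2.7510e+00] F [ 0.51 -0.34 -4.05] M [0.073 0.177 0.014] w0.3396 q [ 0.207  0.417  1.094  0.     1.631 -0.973]
458 z axis tilt 37.2 back edge fwd,z 0.029 0.284
458 z axis tilt 67.8 back edge fwd,z 0.0483 0.2588
465 z axis tilt 41.1 back edge fwd,z 0.0322 0.2814
465 z axis tilt 63.3 back edge fwd,z 0.0463 0.2631
471 z axis tilt 46.5 back edge fwd,z 0.0363 0.2774
471 z axis tilt 57.3 back edge fwd,z 0.0432 0.2686
rim fwd,z -0.007253554045637872 0.23616581184068342 hub face fwd z y 0.009277483895911504 0.2606254749630724 0.0008807719392222072
```

The tilt is about 58–60°, but the hub is creeping forward out of the pads (opening 0.338), so no more jolts. I'll carry it gently to a clear patch of bench near (0.55, 0.14), low, and finish the turn against the bench.

Request:
play_rows --increments "0.75 0.1 -0.07 0.05 0;0.75 0.2 -0.13 0.1 0;0.75 0.3 -0.2 0.2 0;0.75 0.3 -0.2 0.2 0;0.75 0.3 -0.2 0.2 0;0.75 0.3 -0.2 0.2 0;0.75 0.3 -0.2 0.2 0;0.75 0.3 -0.2 0.2 0;0.75 0.3 -0.2 0.2 0;0.75 0.3 -0.2 0.2 0;0.75 0.2 -0.13 0.1 0;0.75 0.1 -0.07 0.05 0;0.75 0 0 0 0"

```text
t: 27.85
position: [0.5027, 0.1591, 0.1272]
eef_rot: [-3.141, -0.0, 2.751]
ft_force: [-0.5, 0.3, -4.6]
grip_width: 0.344
```

```bash
python3 - <<'E'
from h import *
st()
im=get_image("wrist")[:,:,::-1]
im=im[240:460,200:440]
cv2.imwrite("pics/w19z.png",cv2.resize(im,None,fx=3,fy=2.7,interpolation=cv2.INTER_CUBIC))
a=get_image("scene")[140:290,300:480,::-1]
cv2.imwrite("pics/p19.png",cv2.resize(a,None,fx=4,fy=4,interpolation=cv2.INTER_CUBIC))
E
```

```text
t27.85 p [0.5027 0.1591 0.1272] rpy [-3.1415e+00 -2.0000e-04  2.7506e+00] F [-0.46  0.34 -4.56] M [ 0.091  0.144 -0.07 ] w0.3437 q [ 0.209 -0.027  1.769 -0.     1.4   -0.97 ]
```

View pics/w19z.png

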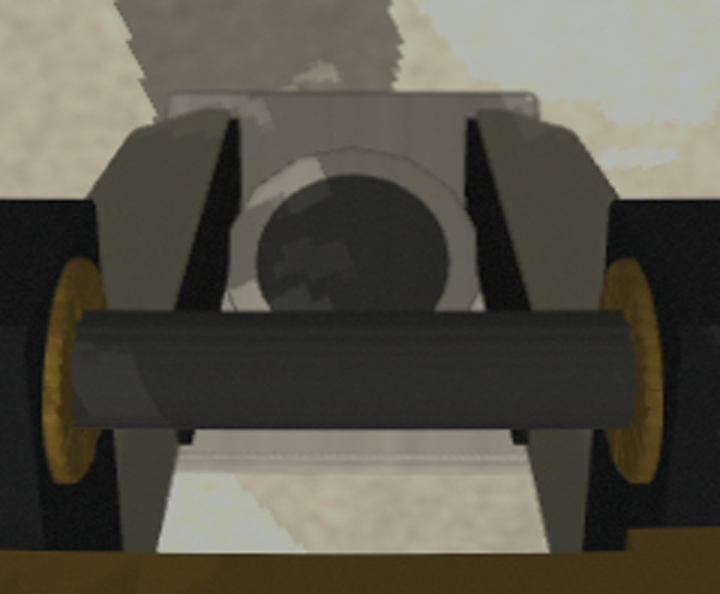

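View pics/p19.png

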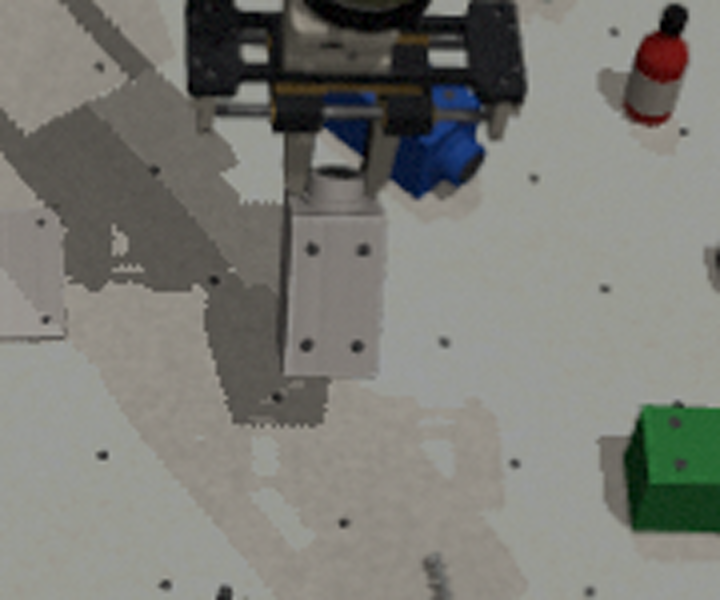

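```bash
cat >> h.py <<'E'
def pnp(i,obj,uv):
    K=np.array(i["mtx"]);D=np.array([i["k1"],0,0,0,0.]);V=np.array(i["view"])
    n,rv,tv,er=cv2.solvePnPGeneric(np.array(obj,float),np.array(uv,float),K,D,flags=cv2.SOLVEPNP_IPPE)
    o=[]
    for r,t,e in zip(rv,tv,er):
        R=V[:3,:3].T@cv2.Rodrigues(r)[0]; T=V[:3,:3].T@(t.ravel()-V[:3,3]); o.append((R,T,float(e[0])))
    return o
E
python3 - <<'E'
from h import *
S=camera_info("scene")
o=[(-30,15),(-30,-15),(30,15),(30,-15),(-50,28),(-50,-28),(50,28),(50,-28)]
uv=[(363,249),(312,248),(357,346),(306,345),(385,212),(288,212),(378,377),(283,375)]
uv=[((u+.5)/4-.5+300,(v+.5)/4-.5+140) for u,v in uv]
for sel in (slice(0,4),slice(0,8)):
  for R,T,e in pnp(S,[(a/1000,b/1000,0.) for a,b in o][sel],uv[sel]):
    c=T-.03*R[:,2]; print("err",e,"x",R[:,0].round(3),"z",R[:,2].round(3),"tilt",np.degrees(np.arcsin(-R[2,0])).round(1),"yaw",np.arctan2(R[1,2],R[0,2]).round(3),"c",c.round(4),"E",(c+.05*R[:,0]-.03*R[:,2]).round(4),"hubface",(c-.068*R[:,0]).round(4))
E
```

```text
err 0.031549886291145 x [ 0.848 -0.431 -0.309] z [ 0.182 -0.311  0.933] tilt 18.0 yaw -1.041 c [0.5648 0.1412 0.1137] E [0.6017 0.129  0.0703] hubface [0.5072 0.1705 0.1347]
err 0.03219848338079617 x [ 0.524 -0.219 -0.823] z [ 0.764 -0.307  0.568] tilt 55.4 yaw -0.383 c [0.5477 0.141  0.1244] E [0.551  0.1392 0.0663] hubface [0.512  0.1559 0.1804]
err 0.2858499175923814 x [ 0.544 -0.211 -0.812] z [ 0.744 -0.326  0.584] tilt 54.3 yaw -0.413 c [0.5506 0.1396 0.1291] E [0.5555 0.1388 0.071 ] hubface [0.5136 0.1539 0.1843]
err 0.3801154310177001 x [ 0.852 -0.412 -0.325] z [ 0.211 -0.298  0.931] tilt 18.9 yaw -0.954 c [0.5665 0.1386 0.1198] E [0.6028 0.1269 0.0757] hubface [0.5086 0.1666 0.1419]
```

PnP on the four holes gives tilt 55° and the plain lower edge 66–70 mm over the bench. A purely forward jolt turns it the right way and also pushes the hub back into the pads. I'll back up slowly and rise, then jolt forward with a long soft stop.

Request:
play_rows --increments "0.75 0.1 0 -0.1 0;0.75 0.2 0 -0.15 0;0.75 0.3 0 -0.2 0;0.75 0.4 0 -0.2 0;0.75 0.4 0 -0.2 0;0.75 0.3 0 -0.15 0;0.75 0.2 0 -0.1 0;0.75 0.1 0 0 0;0.75 -1 0 0 0;0.75 -1 0 0 0;0.75 -0.8 0 0 0;0.75 -0.6 0 0 0;0.75 -0.45 0 0 0;0.75 -0.3 0 0 0;0.75 -0.2 0 0 0;0.75 -0.1 0 0 0;0.75 0 0 0 0"

```text
t: 29.65
position: [0.617, 0.1122, 0.182]
eef_rot: [-3.141, -0.0, 2.75]
ft_force: [-0.8, 0.1, -4.3]
grip_width: 0.344
```

```bash
python3 - <<'E'
from h import *
st()
im=get_image("wrist")[:,:,::-1]
im=im[240:460,200:440]
cv2.imwrite("pics/w20z.png",cv2.resize(im,None,fx=3,fy=2.7,interpolation=cv2.INTER_CUBIC))
a=get_image("scene")[130:330,280:480,::-1]
cv2.imwrite("pics/p20.png",cv2.resize(a,None,fx=3,fy=3,interpolation=cv2.INTER_CUBIC))
E
```

```text
t29.65 p [0.617  0.1122 0.182 ] rpy [-3.1413e+00 -5.0000e-04  2.7498e+00] F [-0.81  0.1  -4.29] M [0.027 0.165 0.033] w0.3439 q [ 0.098  0.208  1.418 -0.     1.516 -1.081]
```

View pics/w20z.png

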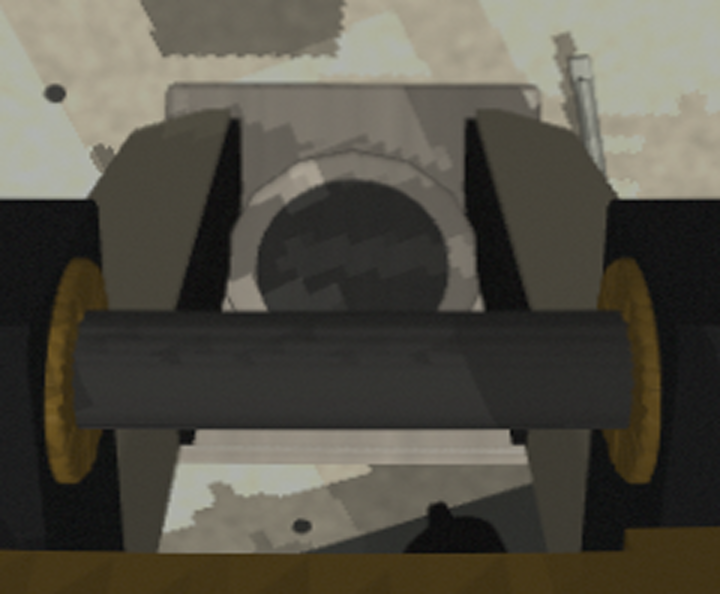

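View pics/p20.png

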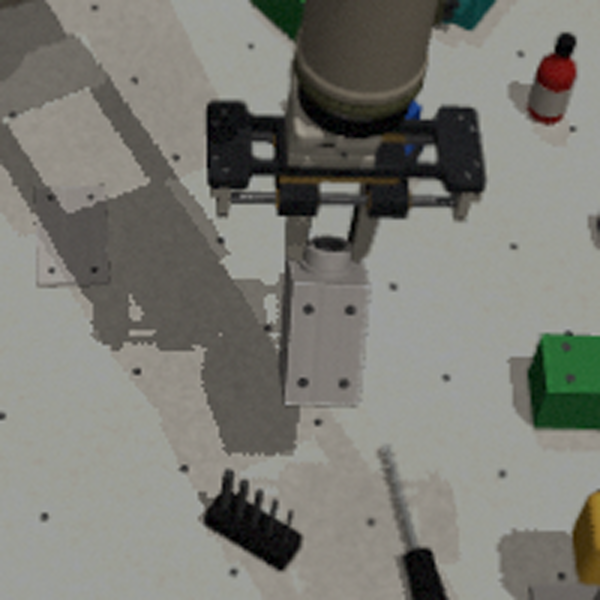

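```bash
cat >> h.py <<'E'
def tiltfit(cam,uv,k,x0,y0):
    """uv: holes hub+y, hub-y, plain+y, plain-y in an enlarged crop"""
    S=camera_info(cam);uv=[((u+.5)/k-.5+x0,(v+.5)/k-.5+y0) for u,v in uv]
    o=[(-.03,.015,0),(-.03,-.015,0),(.03,.015,0),(.03,-.015,0)]
    p,psi=st()
    for R,T,e in pnp(S,o,uv):
        c=T-.03*R[:,2]; f=lambda q:(np.round([-(q-p)[:2]@[np.cos(psi),np.sin(psi)],q[2]],4))
        print("err",round(e,3),"tilt",np.degrees(np.arctan2(-R[2,0],R[2,2])).round(1),"yaw",np.arctan2(R[1,2],R[0,2]).round(3),"c",c.round(4),"E",(c+.05*R[:,0]-.03*R[:,2]).round(4),"hubface fwd,z",f(c-.068*R[:,0]),"E fwd,z",f(c+.05*R[:,0]-.03*R[:,2]))
E
python3 - <<'E'
from h import *
tiltfit("scene",[(350,310),(308,309),(344,383),(303,382)],3,280,130)
E
```

```text
t29.75 p [0.6165 0.1127 0.1822] rpy [-3.1415e+00 -5.0000e-04  2.7504e+00] F [ 0.31 -0.18 -4.  ] M [0.015 0.172 0.012] w0.3422 q [ 0.099  0.206  1.419  0.     1.516 -1.081]
err 0.008 tilt 62.2 yaw -0.422 c [0.658  0.0966 0.1779] E [0.6554 0.0989 0.1197] hubface fwd,z [0.0128 0.2381] E fwd,z [0.0413 0.1197]
err 0.111 tilt 5.7 yaw -1.572 c [0.682  0.0917 0.1631] E [0.7256 0.0738 0.1289] hubface fwd,z [0.0013 0.1698] E fwd,z [0.1157 0.1289]
```

Tilt 62°, and the centre of mass is now past the lower edge. I'll go back and down gently, to about 12 mm over the bench.

Request:
play_rows --increments "0.75 0.1 0 0.1 0;0.75 0.15 0 0.2 0;0.75 0.2 0 0.3 0;0.75 0.25 0 0.3 0;0.75 0.25 0 0.3 0;0.75 0.25 0 0.3 0;0.75 0.25 0 0.3 0;0.75 0.2 0 0.2 0;0.75 0.15 0 0.1 0;0.75 0.1 0 0.05 0;0.75 0 0 0 0"

```text
t: 30.85
position: [0.5286, 0.149, 0.0749]
eef_rot: [3.142, -0.0, 2.751]
ft_force: [0.8, 0.1, -3.4]
grip_width: 0.339
```

```bash
python3 - <<'E'
from h import *
st()
a=get_image("scene")[140:260,300:460,::-1]
cv2.imwrite("pics/p21.png",cv2.resize(a,None,fx=5,fy=5,interpolation=cv2.INTER_CUBIC))
E
```

```text
t30.85 p [0.5286 0.149  0.0749] rpy [ 3.1416e+00 -1.0000e-04  2.7507e+00] F [ 0.83  0.11 -3.45] M [ 0.016  0.211 -0.011] w0.3395 q [ 0.181  0.08   1.759  0.     1.303 -0.999]
```

View pics/p21.png

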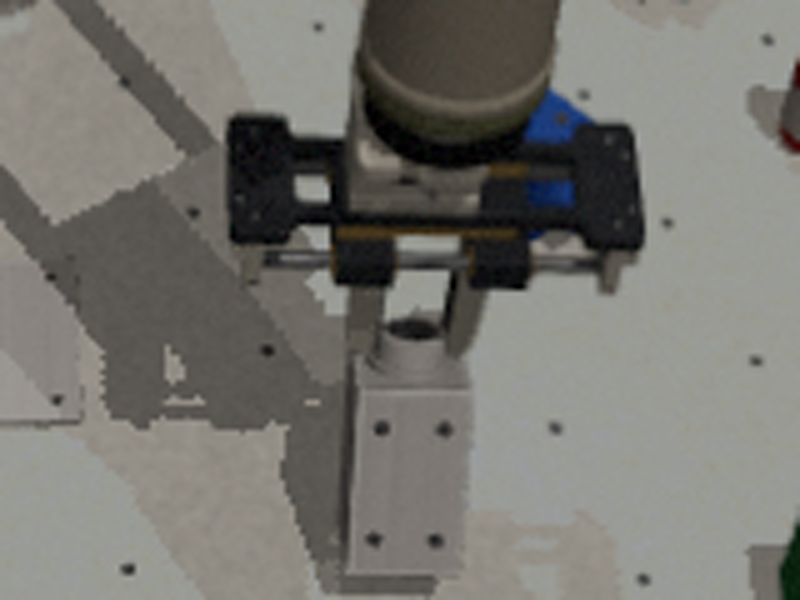

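Request:
play_rows --increments "0.75 -0.04 0 0.12 0;0.75 -0.04 0 0.13 0;0.75 -0.12 0 -0.02 0;0.75 -0.12 0 -0.03 0;0.75 -0.12 0 -0.02 0;0.75 -0.12 0 -0.015 0;0.75 -0.12 0 -0.01 0;0.75 0 0 0 0"

```text
t: 31.7
position: [0.5674, 0.1346, 0.0733]
eef_rot: [3.137, 0.012, 2.749]
ft_force: [0.3, -5.2, 22.2]
grip_width: 0.269
```

```bash
python3 - <<'E'
from h import *
st()
a=get_image("scene")[140:260,300:460,::-1]
cv2.imwrite("pics/p22.png",cv2.resize(a,None,fx=5,fy=5,interpolation=cv2.INTER_CUBIC))
E
```

```text
t31.70 p [0.5674 0.1346 0.0733] rpy [3.1369 0.0119 2.749 ] F [ 0.34 -5.18 22.19] M [-1.077 -0.311  0.049] w0.2691 q [ 0.146  0.157  1.678 -0.002  1.294 -1.031]
```

View pics/p22.png

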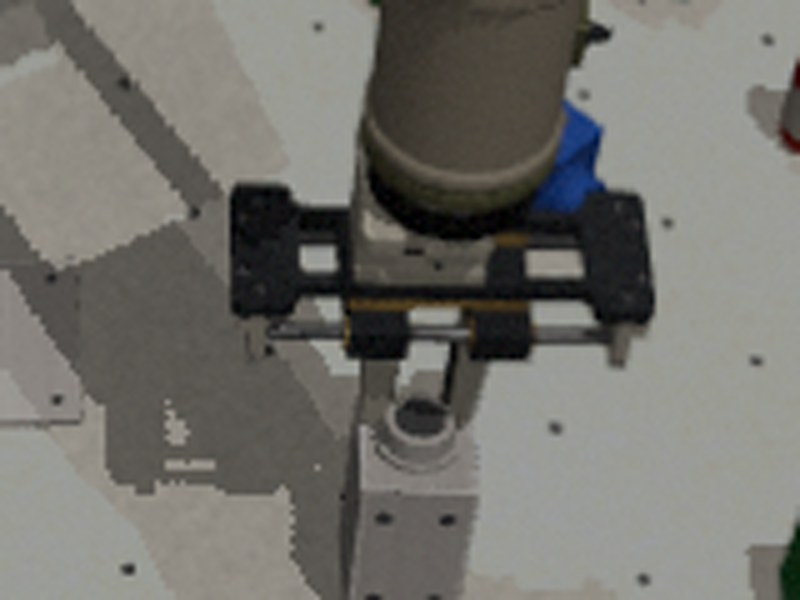

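```bash
python3 - <<'E'
from h import *
a=get_image("scene")[190:300,330:430,::-1]
a=cv2.resize(a,None,fx=5,fy=5,interpolation=cv2.INTER_CUBIC)
cv2.imwrite("pics/p23.png",a)
im=get_image("wrist")[:,:,::-1][240:460,200:440]
cv2.imwrite("pics/w23z.png",cv2.resize(im,None,fx=3,fy=2.7,interpolation=cv2.INTER_CUBIC))
st()
E
```

```text
t31.85 p [0.5671 0.1347 0.0733] rpy [3.137  0.0118 2.7491] F [ 0.93 -4.61 21.83] M [-1.084 -0.256  0.024] w0.2724 q [ 0.147  0.157  1.679 -0.002  1.294 -1.031]
```

View pics/p23.png

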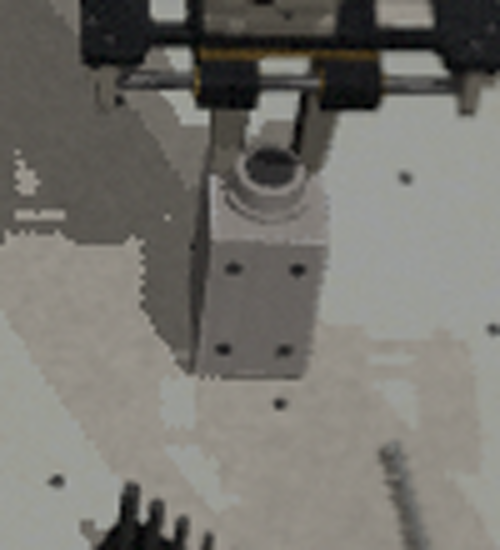

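View pics/w23z.png

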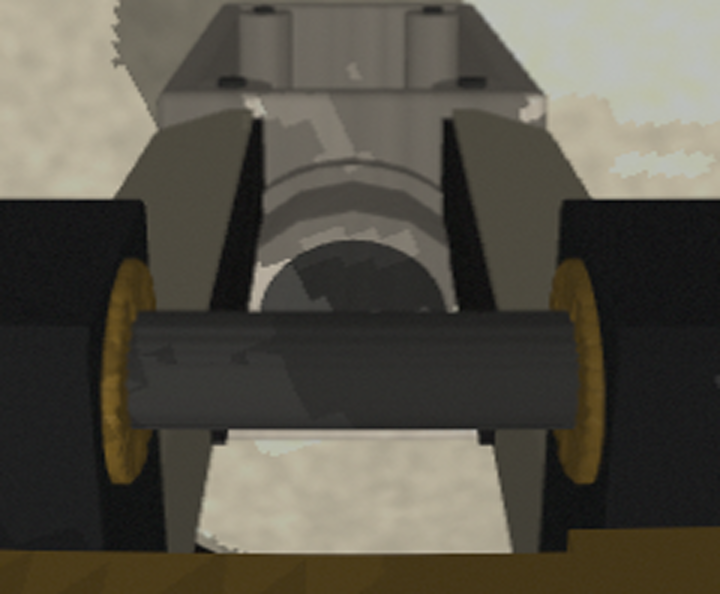

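The housing now stands about upright: the wrist view looks straight into the open side, and the back face shows all four holes. The fingertips press 22 N on its top end, so I check the tilt, then ease up.

```bash
python3 - <<'E'
from h import *
tiltfit("scene",[(298,270),(233,268),(284,350),(222,349)],5,330,190)
E
```

```text
t31.85 p [0.5671 0.1347 0.0733] rpy [3.137  0.0118 2.7491] F [ 0.93 -4.61 21.83] M [-1.084 -0.256  0.024] w0.2724 q [ 0.147  0.157  1.679 -0.002  1.294 -1.031]
err 0.048 tilt 83.8 yaw -0.398 c [0.6054 0.1156 0.0817] E [0.5829 0.125  0.0287] hubface fwd,z [0.0353 0.1493] E fwd,z [0.0183 0.0287]
err 0.182 tilt -17.1 yaw -3.133 c [0.6434 0.1039 0.0583] E [0.6938 0.0781 0.0446] hubface fwd,z [0.0182 0.0387] E fwd,z [0.1387 0.0446]
```

Request:
play_rows --increments "0.75 0 0 -0.03 0;0.75 0 0 -0.03 0;0.75 0 0 0 0"

```text
t: 32.15
position: [0.5647, 0.1352, 0.0736]
eef_rot: [3.138, 0.007, 2.749]
ft_force: [1.9, -1.2, 8.5]
grip_width: 0.27
```

Request:
play_rows --increments "0.75 0 0 -0.02 0;0.75 0 0 -0.02 0;0.75 0 0 0 0;0.75 0 0 0 0"

```text
t: 32.55
position: [0.5625, 0.1358, 0.0737]
eef_rot: [3.14, 0.003, 2.75]
ft_force: [1.9, -0.3, 7.4]
grip_width: 0.27
```

```bash
python3 - <<'E'
from h import *
st()
a=get_image("scene")[190:300,330:430,::-1]
a=cv2.resize(a,None,fx=5,fy=5,interpolation=cv2.INTER_CUBIC)
cv2.imwrite("pics/p24.png",a)
E
```

```text
t32.55 p [0.5625 0.1358 0.0737] rpy [3.1397 0.0032 2.7499] F [ 1.91 -0.32  7.35] M [-0.023 -0.586 -0.035] w0.2702 q [ 0.148  0.154  1.681  0.     1.303 -1.031]
```

View pics/p24.png

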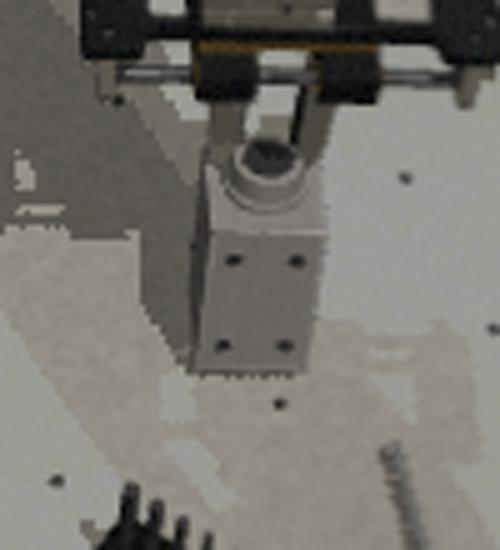

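Request:
play_rows --increments "0.6 0 0 0 0;0.4 0 0 0 0;0.2 0 0 0 0;0.2 0 0 0 0;0.2 0 0 0 0;0.2 0 0 0 0"

```text
t: 33.2
position: [0.5599, 0.1355, 0.0713]
eef_rot: [-3.141, -0.001, 2.75]
ft_force: [-0.6, -0.1, 0.3]
grip_width: 0.736
```

```bash
python3 - <<'E'
from h import *
st()
a=get_image("scene")[190:300,330:430,::-1]
a=cv2.resize(a,None,fx=5,fy=5,interpolation=cv2.INTER_CUBIC)
cv2.imwrite("pics/p25.png",a)
cv2.imwrite("pics/w25.png",get_image("wrist")[:,:,::-1])
E
```

```text
t33.20 p [0.5599 0.1355 0.0713] rpy [-3.1408e+00 -1.5000e-03  2.7500e+00] F [-0.61 -0.11  0.26] M [ 0.     0.065 -0.023] w0.7360 q [ 0.148  0.156  1.684  0.     1.304 -1.031]
```

View pics/p25.png

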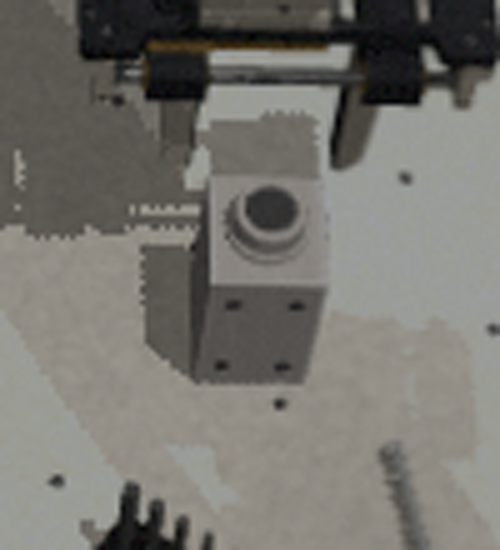

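View pics/w25.png

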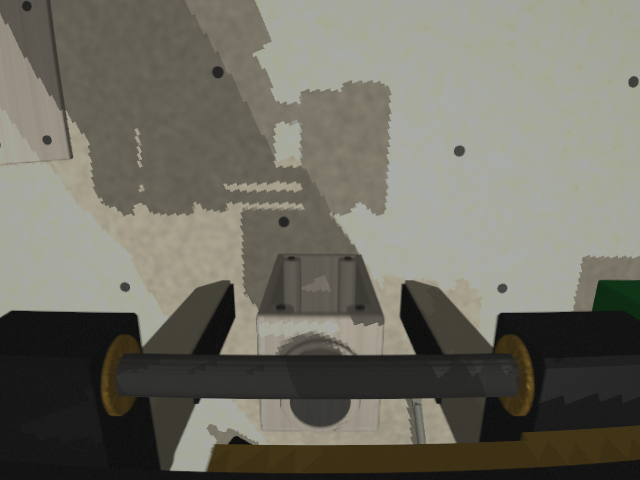

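The housing stands on its plain end, hub up, let go: the scene shows its top face and hub at crop (268,230), and the wrist force is zero. Next I locate the hub exactly to regrip it.

```bash
python3 - <<'E'
from h import *
S=camera_info("scene");W=camera_info("wrist");T=camera_info("top")
f=lambda x,y:((x+.5)/5-.5+330,(y+.5)/5-.5+190)
print("bore",plane(S,[f(270,208)],.118))
c=plane(S,[f(208,180),f(325,178),f(328,288),f(210,283)],.1);print("top corners",c.round(4).tolist(),c.mean(0)); 
e1=(c[2]+c[3]-c[0]-c[1])/2;print("e yaw",np.arctan2(e1[1],e1[0]),np.linalg.norm(e1),np.linalg.norm(c[1]-c[0]))
# wrist: top face of end: rim edge row 315 (257..383), back edge row 430 (262..379)
w=plane(W,[(257,315),(384,315),(379,430),(262,430)],.1);print("wrist top",w.round(4).tolist(),w.mean(0))
e1=(w[2]+w[3]-w[0]-w[1])/2;print(np.arctan2(e1[1],e1[0]),np.linalg.norm(e1),np.linalg.norm(w[1]-w[0]))
p,psi=st()
im=get_image("top")[150:330,200:380,::-1];cv2.imwrite("pics/t25.png",cv2.resize(im,None,fx=3.3,fy=3.3,interpolation=cv2.INTER_CUBIC))
E
```

```text
bore [[0.60145848 0.12075416 0.118     ]]
top corners [[0.5653, 0.1071, 0.1], [0.5845, 0.1601, 0.1], [0.6419, 0.1338, 0.1], [0.6193, 0.0833, 0.1]] [0.60275788 0.12107449 0.1       ]
e yaw -0.4216924832969612 0.061024382877023185 0.05639738503927409
wrist top [[0.5559, 0.1098, 0.1], [0.5769, 0.1605, 0.1], [0.6329, 0.1381, 0.1], [0.6115, 0.0865, 0.1]] [0.59430183 0.12371981 0.1       ]
-0.3895966728624661 0.060285510145072975 0.05493352262481801
t33.30 p [0.5599 0.1355 0.0713] rpy [-3.1408e+00 -1.4000e-03  2.7501e+00] F [-0.15 -0.15 -0.19] M [-0.032  0.018  0.019] w0.7892 q [ 0.148  0.156  1.684  0.     1.304 -1.031]
```

View pics/t25.png

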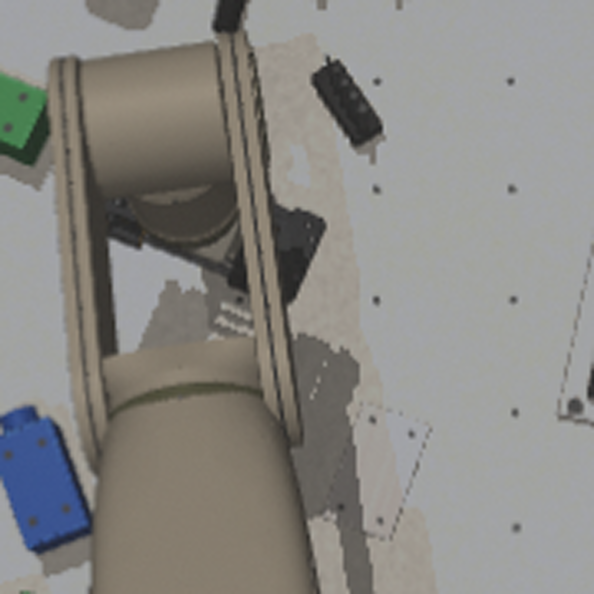

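Request:
play_rows --increments "0.2 0.1 0 -0.2 0;0.1 0.2 0 -0.4 0;0.1 0.2 0 -0.4 0;0.1 0.1 0 -0.2 0;0.1 0 0 0 0;0.1 0 0 0 0"

```text
t: 33.95
position: [0.5329, 0.1471, 0.1319]
eef_rot: [3.142, 0.0, 2.75]
ft_force: [0.8, -0.9, 0.6]
grip_width: 0.899
```

```bash
python3 - <<'E'
from h import *
st()
cv2.imwrite("pics/w26.png",get_image("wrist")[:,:,::-1])
a=get_image("scene")[190:300,330:430,::-1]
cv2.imwrite("pics/p26.png",cv2.resize(a,None,fx=5,fy=5,interpolation=cv2.INTER_CUBIC))
E
```

```text
t33.95 p [0.5329 0.1471 0.1319] rpy [3.1415e+00 3.0000e-04 2.7503e+00] F [ 0.78 -0.88  0.58] M [-0.017  0.003  0.044] w0.8990 q [ 0.177  0.038  1.694 -0.     1.409 -1.003]
```

View pics/w26.png

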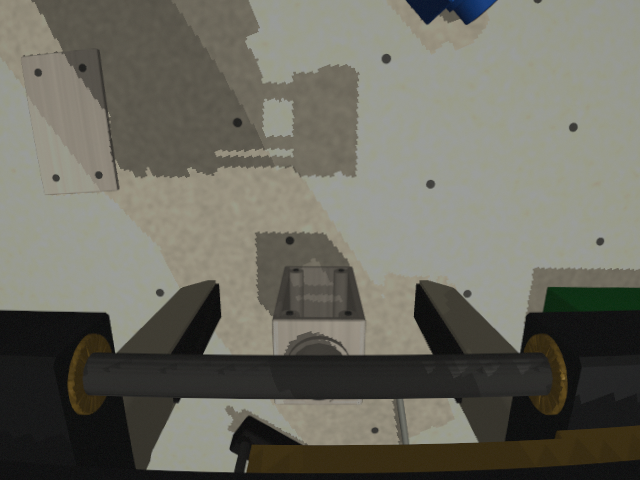

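View pics/p26.png

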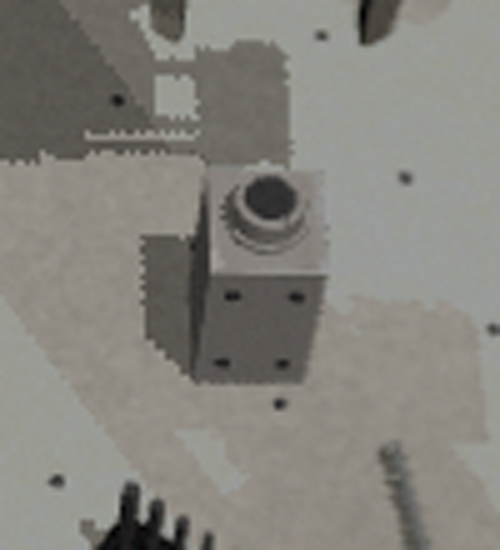

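```bash
python3 - <<'E'
from h import *
S=camera_info("scene");W=camera_info("wrist")
f=lambda x,y:((x+.5)/5-.5+330,(y+.5)/5-.5+190)
print("bore",plane(S,[f(269,197)],.118))
c=plane(S,[f(207,166),f(326,170),f(327,275),f(210,272)],.1);print("top corners",c.round(4).tolist(),c.mean(0)); 
e1=(c[2]+c[3]-c[0]-c[1])/2;print("e yaw",np.arctan2(e1[1],e1[0]),np.linalg.norm(e1),np.linalg.norm(c[1]-c[0]))
w=plane(W,[(273,320),(365,320)],.1);print("wrist rim edge",w.round(4).tolist(),w.mean(0),np.linalg.norm(w[1]-w[0]))
n=w[1]-w[0]; yaw=np.arctan2(-n[0],n[1]); e=np.array([np.cos(yaw),np.sin(yaw)]);print("yaw",yaw,"centre",w.mean(0)[:2]+.03*e)
tiltfit("scene",[(297,296),(233,295),(283,363),(222,362)],5,330,190)
need([.5965,.1225,.08],2.75)
E
```

```text
bore [[0.59559426 0.12300491 0.118     ]]
top corners [[0.5576, 0.11, 0.1], [0.5805, 0.1626, 0.1], [0.6352, 0.1366, 0.1], [0.6137, 0.0859, 0.1]] [0.59673576 0.1237789  0.1       ]
e yaw -0.4251817639291834 0.0607685061710386 0.05728337106275512
wrist rim edge [[0.5574, 0.109, 0.1], [0.5781, 0.1591, 0.1]] [0.56776817 0.13404834 0.1       ] 0.05426329381719681
yaw -0.39218115037415485 centre [0.5954905 0.1225822]
t34.05 p [0.5324 0.1468 0.1309] rpy [-3.1407e+00 -1.3000e-03  2.7499e+00] F [0.13 0.45 0.45] M [-0.028  0.005  0.022] w0.9024 q [ 0.176  0.039  1.695 -0.     1.409 -1.003]
err 0.032 tilt 90.3 yaw -0.392 c [0.6015 0.1198 0.0601] E [0.5736 0.1315 0.0102] hubface fwd,z [0.0745 0.1281] E fwd,z [0.044  0.0102]
err 0.18 tilt -24.4 yaw 3.015 c [0.6429 0.1063 0.0348] E [0.694  0.0791 0.0283] hubface fwd,z [0.0567 0.0072] E fwd,z [0.1753 0.0283]
t34.05 p [0.5324 0.1468 0.1309] rpy [-3.1407e+00 -1.3000e-03  2.7499e+00] F [0.13 0.45 0.45] M [-0.028  0.005  0.022] w0.9024 q [ 0.176  0.039  1.695 -0.     1.409 -1.003]
units x -1.37 y 0.04 z 1.02 turn -0.00
```

Three estimates agree: centre (0.5955, 0.1227), tilt 90.3°. It stands. I'll go over the hub, lower so about 10 mm of the hub is between the pads, and grip.

Request:
play_rows --increments "0.2 -0.3 0 0 0;0.3 -0.5 0.02 0 0;0.3 -0.4 0.02 0 0;0.3 -0.15 0 0.2 0;0.3 0 0 0.3 0;0.3 0 0 0.3 0;0.3 0 0 0.2 0;0.3 0 0 0.02 0;0.75 0 0 0 0;0.75 0 0 0 0;0.75 0 0 0 0;0.75 0 0 0 0;0.75 0 0 0 0;0.75 0 0 0 0"

```text
t: 35.45
position: [0.5964, 0.123, 0.0818]
eef_rot: [3.141, 0.001, 2.75]
ft_force: [-1.1, -1.2, 3.7]
grip_width: 0.36
```

```bash
python3 - <<'E'
from h import *
st()
im=get_image("wrist")[:,:,::-1][240:460,200:440]
cv2.imwrite("pics/w27z.png",cv2.resize(im,None,fx=3,fy=2.7,interpolation=cv2.INTER_CUBIC))
E
```

```text
t35.45 p [0.5964 0.123  0.0818] rpy [3.1413e+00 9.0000e-04 2.7500e+00] F [-1.14 -1.24  3.67] M [-0.153  0.102 -0.028] w0.3603 q [ 0.119  0.228  1.582 -0.     1.331 -1.06 ]
```

View pics/w27z.png

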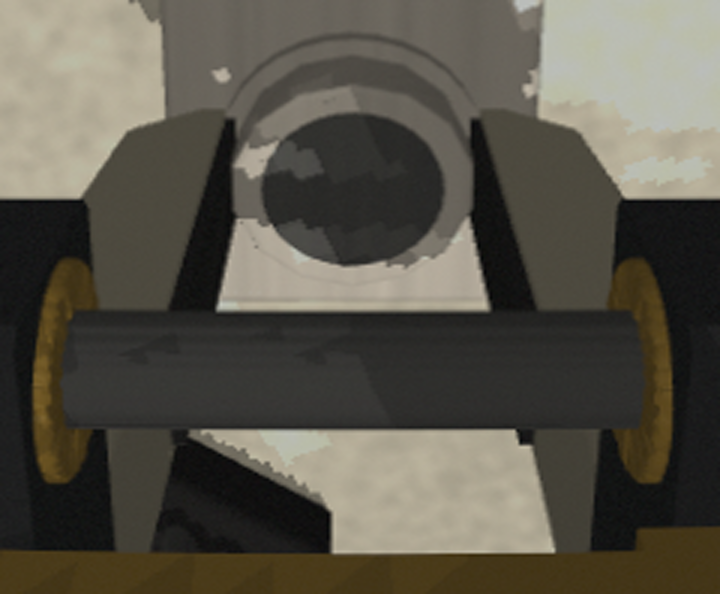

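The hub is gripped (0.36). I'll lift it 50 mm and turn it about the vertical so the tumble faces clear bench, with the hub ending in the direction the nest needs.

Request:
play_rows --increments "0.75 0 0 -0.1 0.3;0.75 0 0 -0.15 0.7;0.75 0 0 -0.15 1;0.75 0 0 -0.15 1;0.75 0 0 -0.15 1;0.75 0 0 -0.15 1;0.75 0 0 -0.15 1;0.75 0 0 0 1;0.75 0 0 0 1;0.75 0 0 0 1;0.75 0 0 0 1;0.75 0 0 0 1;0.75 0 0 0 1;0.75 0 0 0 1;0.75 0 0 0 1;0.75 0 0 0 1;0.75 0 0 0 1;0.75 0 0 0 1;0.75 0 0 0 1;0.75 0 0 0 1"

```text
t: 37.5
position: [0.5952, 0.1231, 0.1298]
eef_rot: [-3.141, 0.002, 0.091]
ft_force: [0.8, 0.5, -3.7]
grip_width: 0.358
```

```bash
python3 - <<'E'
from h import *
need([.66,.07,.13],-.222)
E
```

```text
t37.50 p [0.5952 0.1231 0.1298] rpy [-3.1415e+00  2.1000e-03  9.1400e-02] F [ 0.79  0.5  -3.67] M [-0.017  0.152 -0.029] w0.3576 q [0.12  0.188 1.536 0.    1.419 1.599]
units x 1.19 y 1.18 z -0.00 turn 2.24
```

Request:
play_rows --increments "0.75 0.1 0 0 0.8;0.75 0.2 0 0 0.8;0.75 0.2 0 0 0.64;0.75 0.1 0 0 0;0.75 -1 0 0 0;0.75 -1 0 0 0;0.75 -0.6 0 0 0;0.75 -0.35 0 0 0;0.75 -0.2 0 0 0;0.75 -0.1 0 0 0;0.75 0.1 0 0 0;0.75 0.25 0 0 0;0.75 0.35 0 0 0;0.75 0.4 0 0 0;0.75 0.4 0 0 0;0.75 0.4 0 0 0;0.75 0.3 0 0 0;0.75 0.2 0 0 0;0.75 0.1 0 0 0;0.75 0 0 0 0"

```text
t: 39.5
position: [0.5897, 0.1288, 0.1307]
eef_rot: [3.141, 0.0, -0.216]
ft_force: [0.1, -0.4, -4.0]
grip_width: 0.352
```

```bash
python3 - <<'E'
from h import *
st()
im=get_image("wrist")[:,:,::-1];cv2.imwrite("pics/w28.png",im)
a=get_image("scene")[130:290,300:480,::-1]
cv2.imwrite("pics/p28.png",cv2.resize(a,None,fx=4,fy=3.7,interpolation=cv2.INTER_CUBIC))
E
```

```text
t39.50 p [0.5897 0.1288 0.1307] rpy [ 3.1414e+00  4.0000e-04 -2.1590e-01] F [ 0.05 -0.4  -4.  ] M [-0.023  0.153  0.044] w0.3524 q [ 0.13   0.175  1.55  -0.     1.417  1.917]
```

View pics/w28.png

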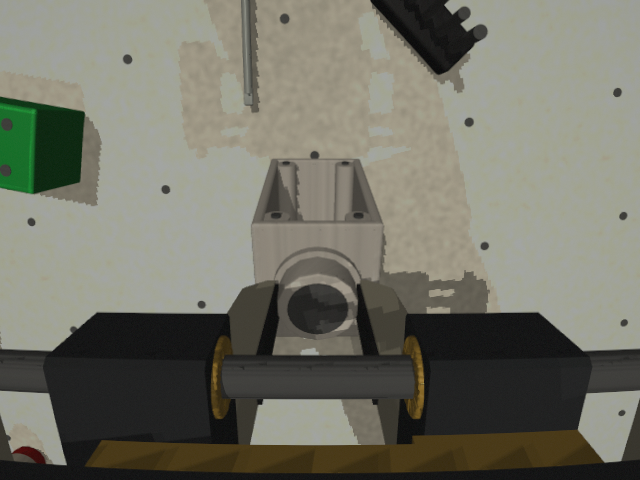

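View pics/p28.png

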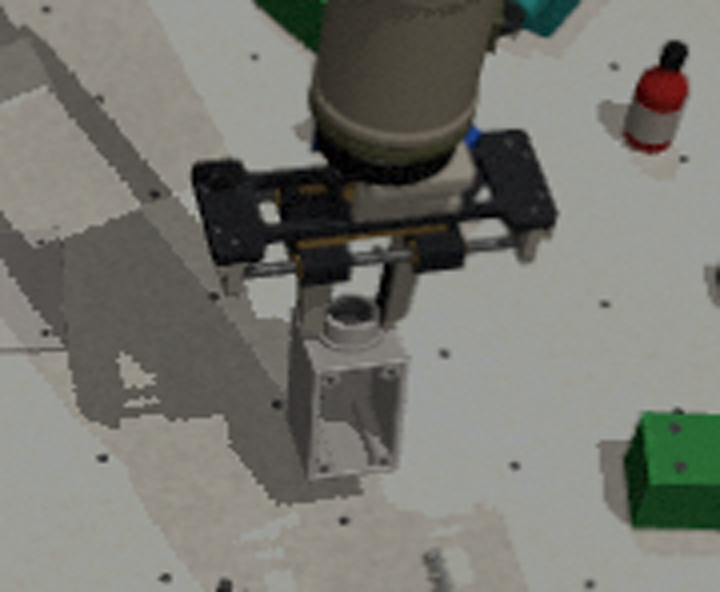

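The jolt turned it past vertical: its open side now faces the scene camera, with the plain end swung back. I'll measure how far.

```bash
python3 - <<'E'
from h import *
W=camera_info("wrist");p,psi=st()
x=np.array([np.cos(psi),np.sin(psi),0])
A=bywidth(W,(252,223),(382,223),.056);B=bywidth(W,(273,159),(362,159),.056)
# end/back edge of hub end: row 337?
v=B-A;print(A,B,np.linalg.norm(v),"past vertical",np.degrees(np.arctan2(v@x,-v[2])))
for n,q in(("A",A),("B",B)): print(n,"fwd",(-(q-p)@x).round(4),"z",q[2].round(4))
E
```

```text
t39.60 p [0.5889 0.1292 0.1309] rpy [ 3.1415e+00  6.0000e-04 -2.1550e-01] F [-0.6  -0.69 -4.12] M [0.043 0.219 0.037] w0.3562 q [0.131 0.173 1.552 0.    1.418 1.917]
[0.61958706 0.12341201 0.14941711] [0.63957858 0.1187574  0.05852333] 0.09318264841084836 past vertical 12.724371415521817
A fwd -0.0313 z 0.1494
B fwd -0.0518 z 0.0585
```

About 13° past vertical, so the front lower edge is right under the grip, and pressing down while moving forward will roll it over. Lowering to contact.

Request:
play_rows --increments "0.75 0 0 0.15 0;0.75 0 0 0.3 0;0.75 0 0 0.25 0;0.75 0 0 0.1 0;0.75 0 0 0.06 0;0.75 0 0 0.04 0;0.75 0 0 0 0"

```text
t: 40.3
position: [0.5893, 0.1292, 0.0862]
eef_rot: [-3.142, -0.0, -0.216]
ft_force: [-0.2, 0.4, -3.8]
grip_width: 0.355
```

Request:
play_rows --increments "0.75 0 0 0.05 0;0.75 0 0 0.05 0;0.75 0 0 0.03 0;0.75 0 0 0 0"

```text
t: 40.7
position: [0.5936, 0.1292, 0.0849]
eef_rot: [-3.139, -0.009, -0.216]
ft_force: [0.9, -1.7, 15.4]
grip_width: 0.355
```

Request:
play_rows --increments "0.75 -0.2 0 0 0;0.75 -0.2 0 0.02 0;0.75 -0.2 0 0.04 0;0.75 -0.2 0 0.06 0;0.75 0 0 0 0"

```text
t: 41.2
position: [0.5527, 0.1392, 0.0787]
eef_rot: [-3.138, -0.007, -0.215]
ft_force: [-4.8, 1.8, 19.3]
grip_width: 0.357
```

```bash
python3 - <<'E'
from h import *
st()
im=get_image("wrist")[:,:,::-1];cv2.imwrite("pics/w29.png",im)
E
```

```text
t41.20 p [0.5527 0.1392 0.0787] rpy [-3.1379 -0.0069 -0.215 ] F [-4.83  1.83 19.25] M [0.32  0.836 0.071] w0.3567 q [1.560e-01 1.220e-01 1.706e+00 1.000e-03 1.306e+00 1.942e+00]
```

View pics/w29.png

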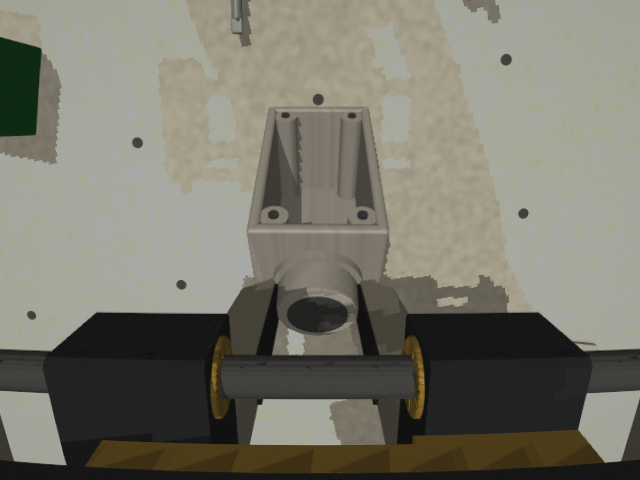

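It rolls well (width held at 0.357, about 20 N on the bench). Continue the arc.

Request:
play_rows --increments "0.75 -0.18 0 0.08 0;0.75 -0.18 0 0.09 0;0.75 -0.17 0 0.11 0;0.75 -0.16 0 0.12 0;0.75 -0.15 0 0.14 0;0.75 -0.14 0 0.15 0;0.75 0 0 0 0"

```text
t: 41.95
position: [0.5008, 0.1497, 0.0403]
eef_rot: [-3.14, 0.002, -0.215]
ft_force: [-9.3, 2.6, 8.4]
grip_width: 0.353
```

```bash
python3 - <<'E'
from h import *
p,psi=st();W=camera_info("wrist")
im=get_image("wrist")[:,:,::-1];cv2.imwrite("pics/w30.png",im)
a=get_image("scene")[130:290,300:480,::-1]
cv2.imwrite("pics/p30.png",cv2.resize(a,None,fx=4,fy=3.7,interpolation=cv2.INTER_CUBIC))
E
```

```text
t41.95 p [0.5008 0.1497 0.0403] rpy [-3.1402e+00  1.6000e-03 -2.1460e-01] F [-9.3   2.56  8.38] M [0.479 1.421 0.155] w0.3525 q [0.191 0.051 1.857 0.002 1.235 1.976]
```

View pics/w30.png

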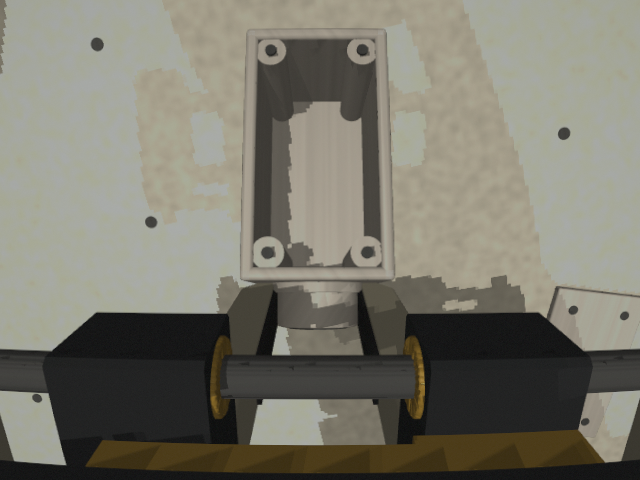

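View pics/p30.png

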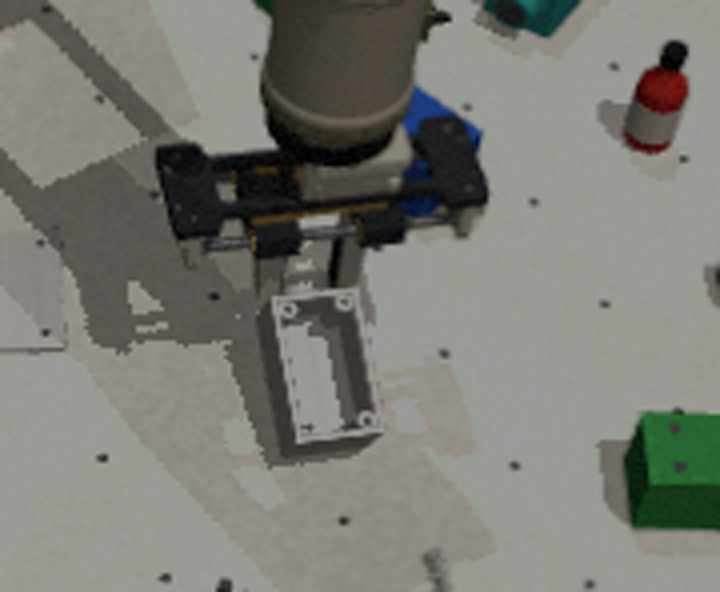

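Nearly over, about 70°. I'll finish the arc down to flat.

Request:
play_rows --increments "0.75 -0.12 0 0.15 0;0.75 -0.11 0 0.16 0;0.75 -0.09 0 0.17 0;0.75 -0.08 0 0.18 0;0.75 -0.04 0 0.12 0;0.75 -0.02 0 0.08 0;0.75 0 0 0 0"

```text
t: 42.75
position: [0.4817, 0.1533, -0.0003]
eef_rot: [-3.141, -0.003, -0.215]
ft_force: [-14.4, -2.8, 31.9]
grip_width: 0.358
```

```bash
python3 - <<'E'
from h import *
p,psi=st();W=camera_info("wrist")
im=get_image("wrist")[:,:,::-1];cv2.imwrite("pics/w31.png",im)
a=get_image("scene")[130:290,300:480,::-1]
cv2.imwrite("pics/p31.png",cv2.resize(a,None,fx=4,fy=3.7,interpolation=cv2.INTER_CUBIC))
E
```

```text
t42.75 p [ 4.817e-01  1.533e-01 -3.000e-04] rpy [-3.1411e+00 -2.9000e-03 -2.1500e-01] F [-14.4   -2.8   31.86] M [-0.586  2.578  0.269] w0.3576 q [ 2.070e-01  5.800e-02  1.932e+00 -1.000e-03  1.149e+00  1.993e+00]
```

View pics/w31.png

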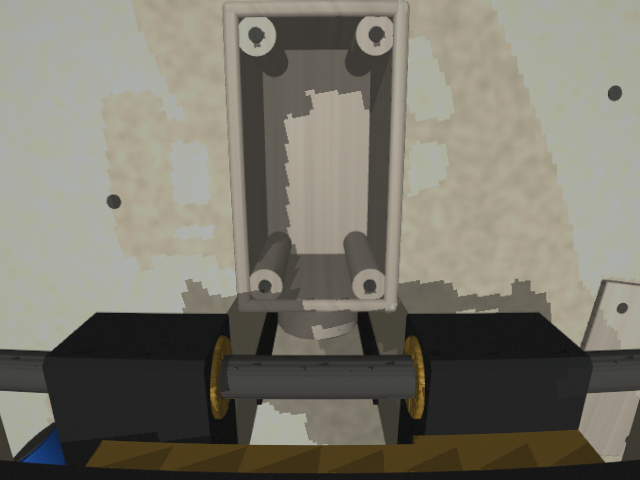

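View pics/p31.png

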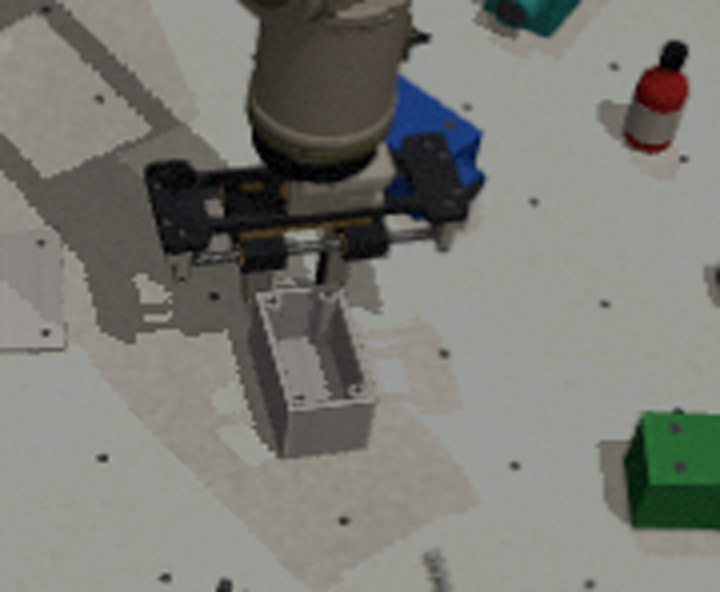

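It is open side up, pressed flat with 32 N. I'll ease off and let go.

Request:
play_rows --increments "0.75 0 0 -0.04 0;0.75 0 0 -0.02 0;0.75 0 0 0 0;0.6 0 0 0 0;0.3 0 0 0 0;0 0 0 0 0;0 0 0 0 0;0 0 0 0 0;0 0 0 0 0"

```text
t: 43.75
position: [0.4796, 0.1531, -0.0011]
eef_rot: [3.141, 0.0, -0.216]
ft_force: [-1.0, 0.3, 0.6]
grip_width: 0.78
```

```bash
python3 - <<'E'
from h import *
p,psi=st();W=camera_info("wrist")
im=get_image("wrist")[:,:,::-1];cv2.imwrite("pics/w32.png",im)
a=get_image("scene")[180:270,340:420,::-1]
cv2.imwrite("pics/p32.png",cv2.resize(a,None,fx=6,fy=6,interpolation=cv2.INTER_CUBIC))
E
```

```text
t43.75 p [ 0.4796  0.1531 -0.0011] rpy [ 3.1415e+00  3.0000e-04 -2.1560e-01] F [-1.03  0.28  0.58] M [-0.037  0.158 -0.007] w0.7796 q [0.207 0.057 1.935 0.    1.15  1.994]
```

View pics/w32.png

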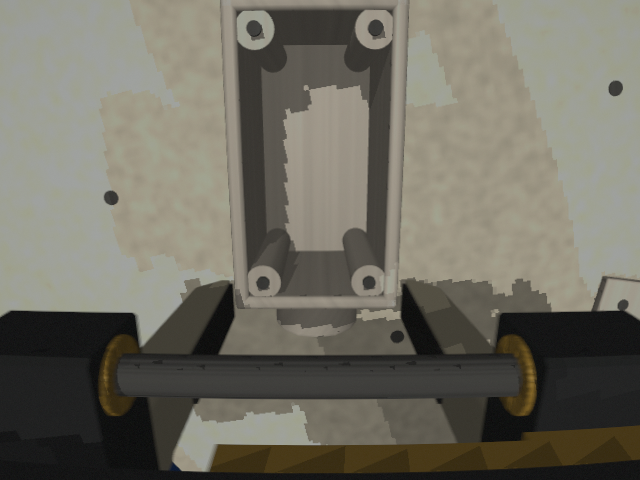

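View pics/p32.png

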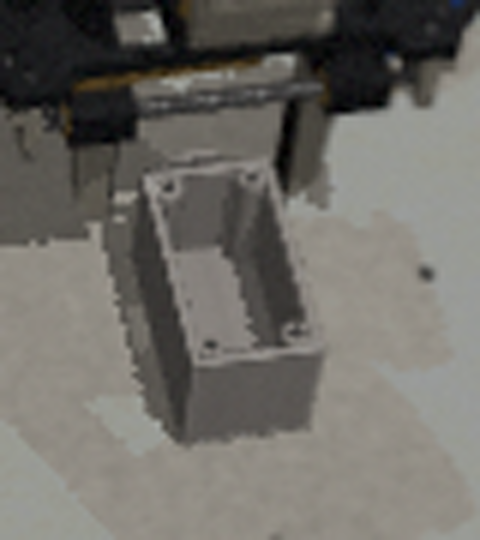

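It lies flat on its back, open side up, with the hub towards the fingers. Now I measure it for the width grip at its middle.

```bash
python3 - <<'E'
from h import *
W=camera_info("wrist");S=camera_info("scene")
w=plane(W,[(235,306),(401,306)],.06);n=w[1]-w[0];print("hub rim",w.round(4).tolist(),np.linalg.norm(n))
w2=plane(W,[(223,5),(409,5)],.06);print(np.linalg.norm(w2[1]-w2[0]),w2.mean(0)); 
d=w2.mean(0)-w.mean(0);yaw=np.arctan2(d[1],d[0]);print("axis yaw (hub->plain)",yaw,np.linalg.norm(d)); c=w.mean(0)[:2]+.05*d[:2]/np.linalg.norm(d);print("centre wrist",c)
f=lambda x,y:((x+.5)/6-.5+340,(y+.5)/6-.5+180)
s=plane(S,[f(145,178),f(270,160),f(325,350),f(190,360)],.06);print("scene rim",s.round(4).tolist(),s.mean(0));e=(s[2]+s[3]-s[0]-s[1])/2;print(np.arctan2(e[1],e[0]),np.linalg.norm(e))
need([*c,-.013],yaw)
E
```

```text
hub rim [[0.4972, 0.1792, 0.06], [0.4849, 0.1231, 0.06]] 0.05746893676141273
0.05477809901265616 [0.58435863 0.13134307 0.06      ]
axis yaw (hub->plain) -0.20946467780277264 0.09537513330696756
centre wrist [0.53997529 0.14077821]
scene rim [[0.4882, 0.1257, 0.06], [0.4986, 0.1789, 0.06], [0.5942, 0.1583, 0.06], [0.5787, 0.1049, 0.06]] [0.53992467 0.14193909 0.06      ]
-0.218367186189726 0.09535150778995062
t43.85 p [ 0.4797  0.1531 -0.001 ] rpy [ 3.1416e+00  1.0000e-04 -2.1560e-01] F [ 0.43  0.02 -0.53] M [-0.005  0.157 -0.037] w0.8678 q [0.207 0.057 1.935 0.    1.15  1.994]
units x 1.23 y -0.02 z 0.24 turn -0.04
```

Request:
play_rows --increments "0 0 0 0 0;0 0.1 0 0 0;0 0.3 0 0 0;0 0.3 0 0 0;0 0.3 0 0 0;0 0.2 -0.02 0.1 0;0 0.03 0 0.14 0;0 0 0 0 0;0.65 0 0 0 0;0.65 0 0 0 0;0.65 0 0 0 0;0.65 0 0 0 0;0.65 0 0 0 0;0.65 0 0 0 0"

```text
t: 45.25
position: [0.5401, 0.141, -0.0127]
eef_rot: [3.142, -0.0, -0.215]
ft_force: [-1.5, -0.5, 1.3]
grip_width: 0.6
```

Gripped at 56 mm (0.600). I'll lift and carry it over to the nest.

Request:
play_rows --increments "0.65 0 0 -0.2 0;0.65 0 0 -0.5 0;0.65 0 0 -0.6 0;0.65 0 0.1 -0.5 0;0.65 0.05 0.4 -0.2 0;0.65 0.09 0.7 0 0;0.65 0.09 0.7 0 0;0.65 0.09 0.7 0 0;0.65 0.09 0.7 0 0;0.65 0.09 0.7 0 0;0.65 0.09 0.7 0 0;0.65 0.09 0.7 0 0;0.65 0.09 0.7 0 0;0.65 0.09 0.7 0 0;0.65 0.09 0.5 0 0;0.65 0.02 0.25 0 0;0.65 0 0 0 0;0.65 0 0 0 0"

```text
t: 47.05
position: [0.5065, -0.2372, 0.0869]
eef_rot: [-3.141, 0.001, -0.216]
ft_force: [0.9, 0.8, -4.0]
grip_width: 0.601
```

```bash
python3 - <<'E'
from h import *
need([.507,-.238,.0],-.222)
im=get_image("wrist")[:,:,::-1];cv2.imwrite("pics/w33.png",im)
a=get_image("scene")[210:330,180:290,::-1]
cv2.imwrite("pics/p33.png",cv2.resize(a,None,fx=5,fy=5,interpolation=cv2.INTER_CUBIC))
E
```

```text
t47.05 p [ 0.5065 -0.2372  0.0869] rpy [-3.1407e+00  7.0000e-04 -2.1580e-01] F [ 0.88  0.78 -4.05] M [0.026 0.113 0.006] w0.6015 q [-5.300e-01  9.500e-02  1.719e+00  1.000e-03  1.328e+00  1.256e+00]
units x 0.01 y 0.01 z 1.74 turn 0.04
```

View pics/w33.png

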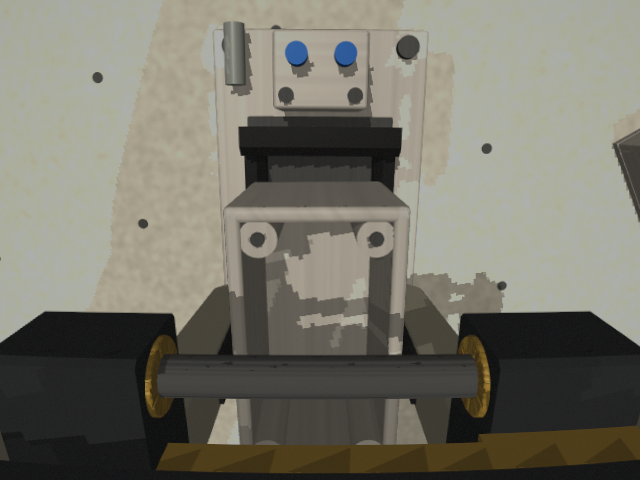

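View pics/p33.png

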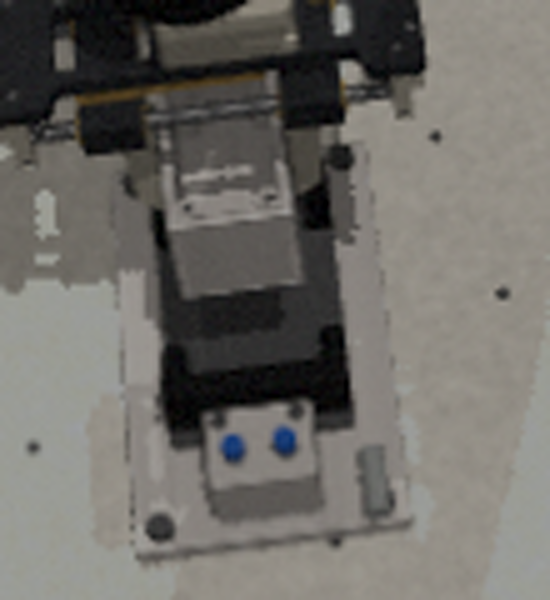

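```bash
python3 - <<'E'
import cv2
a=cv2.imread("pics/w33.png")[20:240,190:450]
cv2.imwrite("pics/w33z.png",cv2.resize(a,None,fx=3,fy=2.7,interpolation=cv2.INTER_CUBIC))
E
```

```text
(no output)
```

View pics/w33z.png

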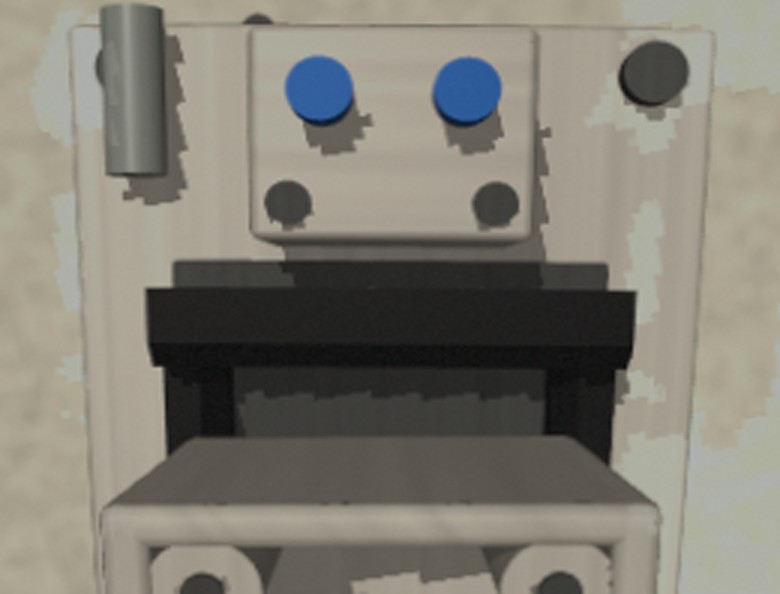

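```bash
python3 - <<'E'
from h import *
W=camera_info("wrist");p,psi=st()
f=lambda x,y:((x+.5)/3-.5+190,(y+.5)/2.7-.5+20)
def seg(n,a,b,z,w=None):
    q=plane(W,[f(*a),f(*b)],z);m=q.mean(0);v=q[0]-q[1];print(n,m.round(4),"w",np.linalg.norm(v).round(4),"yaw",np.arctan2(-v[0],v[1]).round(4));return m
s=seg("stop front top",(150,345),(632,345),.05)
s2=seg("stop back top",(147,290),(635,290),.05)
s3=seg("chamfer low",(152,365),(630,365),.045)
b=seg("housing bottom plain",(186,437),(571,437),.0996)
t=seg("housing rim plain",(103,505),(657,505),.1596)
yaw=-.2195;x=np.array([np.cos(yaw),np.sin(yaw)])
print("nest from chamfer low (x=54):",s3[:2]-.054*x," from top front (59)",s[:2]-.059*x)
hx=np.array([np.cos(-.2158),np.sin(-.2158)])
print("housing centre from bottom edge",b[:2]-.05*hx,"rim",t[:2]-.05*hx)
# scene check of stop edges
S=camera_info("scene");g=lambda x,y:((x+.5)/5-.5+180,(y+.5)/5-.5+210)
q=plane(S,[g(160,540),g(0,0)],.014)
E
```

```text
t47.15 p [ 0.5067 -0.2367  0.0869] rpy [-3.141e+00  5.000e-04 -2.144e-01] F [-0.92  0.4  -4.37] M [-0.032  0.173  0.037] w0.6026 q [-0.529  0.095  1.719  0.     1.328  1.256]
stop front top [ 0.5659 -0.2503  0.05  ] w 0.0873 yaw -0.2147
stop back top [ 0.5765 -0.2526  0.05  ] w 0.0875 yaw -0.2147
chamfer low [ 0.5617 -0.2495  0.045 ] w 0.0888 yaw -0.2147
housing bottom plain [ 0.5543 -0.2457  0.0996] w 0.0557 yaw -0.2149
housing rim plain [ 0.5544 -0.2461  0.1596] w 0.0546 yaw -0.2148
nest from chamfer low (x=54): [ 0.50902475 -0.23769687]  from top front (59) [ 0.5083536  -0.23749176]
housing centre from bottom edge [ 0.50550393 -0.23497479] rim [ 0.50559257 -0.23539335]
```

The relative measurement in the same view puts the nest centre 3.5 mm further towards the stop and 1.7 mm sideways from the housing centre, with yaws within 0.01. I'll correct that and go down to just above the locator tops.

Request:
play_rows --increments "0.65 0.07 0.035 0.2 0.02;0.65 0 0 0.3 0;0.65 0 0 0.3 0;0.65 0 0 0.25 0;0.65 0 0 0.1 0;0.65 0 0 0 0"

```text
t: 47.75
position: [0.5086, -0.24, 0.0279]
eef_rot: [-3.141, 0.003, -0.218]
ft_force: [-0.3, 0.7, -4.5]
grip_width: 0.604
```

```bash
python3 - <<'E'
from h import *
st()
im=get_image("wrist")[:,:,::-1];
a=im[20:260,190:450];cv2.imwrite("pics/w34z.png",cv2.resize(a,None,fx=3,fy=2.5,interpolation=cv2.INTER_CUBIC))
a=get_image("scene")[210:330,180:290,::-1]
cv2.imwrite("pics/p34.png",cv2.resize(a,None,fx=5,fy=5,interpolation=cv2.INTER_CUBIC))
E
```

```text
t47.75 p [ 0.5086 -0.24    0.0279] rpy [-3.1407e+00  2.7000e-03 -2.1840e-01] F [-0.34  0.67 -4.5 ] M [ 0.037  0.183 -0.003] w0.6037 q [-0.532  0.172  1.751 -0.     1.222  1.257]
```

View pics/w34z.png

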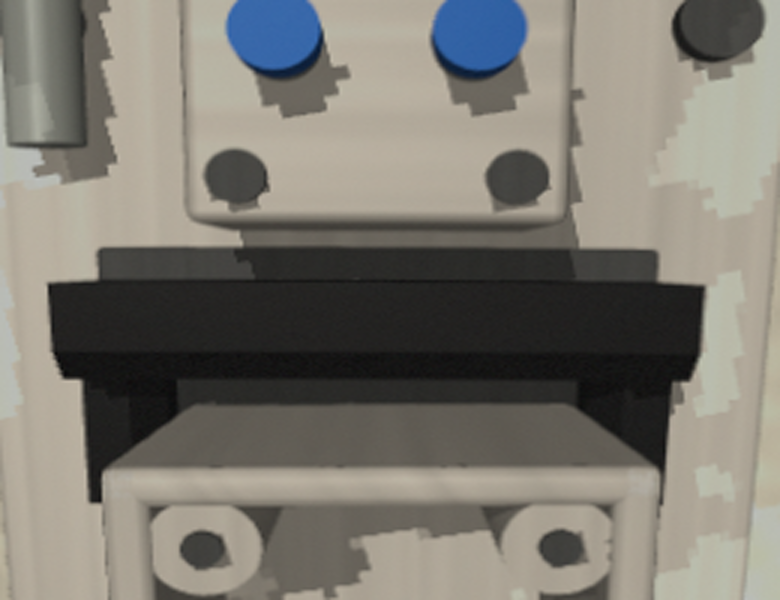

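View pics/p34.png

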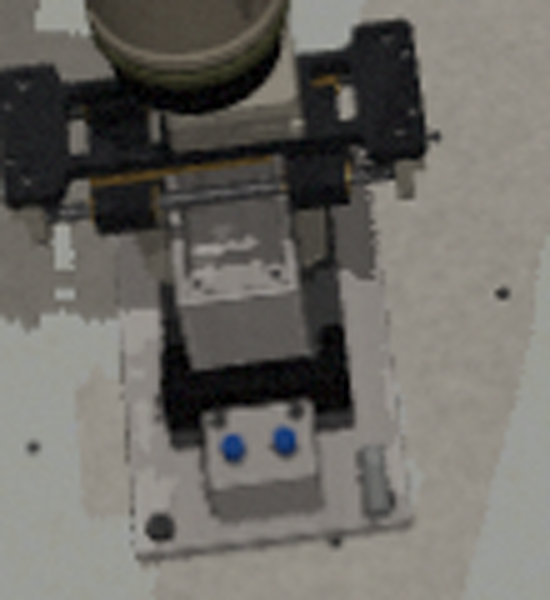

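```bash
python3 - <<'E'
from h import *
W=camera_info("wrist");p,psi=st()
x=np.array([np.cos(psi),np.sin(psi)]);y=np.array([np.sin(psi),-np.cos(psi)])
f=lambda u,v:((u+.5)/3-.5+190,(v+.5)/2.5-.5+20)
def seg(n,a,b,z):
    q=plane(W,[f(*a),f(*b)],z);m=(q.mean(0)-p)[:2];v=q[0]-q[1];print(n,"tool x %.4f y %.4f"%(m@x,m@y),"w",np.linalg.norm(v).round(4),"yaw",np.arctan2(-v[0],v[1]).round(4))
seg("stop back top",(49,284),(705,287),.05)
seg("stop front top(59)",(58,352),(699,354),.05)
seg("chamfer low(54)",(65,378),(690,380),.045)
seg("bottom plain",(195,404),(572,405),.0406)
seg("rim plain",(104,469),(658,470),.1006)
# left / right rear locators top z=.034: inner edges
seg("rear locators inner",(178,385),(578,385),.034)
E
```

```text
t47.85 p [ 0.5099 -0.2408  0.0298] rpy [ 3.1415e+00 -2.0000e-04 -2.1850e-01] F [ 0.5   0.13 -3.14] M [0.006 0.126 0.018] w0.5999 q [-0.532  0.17   1.75  -0.     1.222  1.257]
stop back top tool x 0.0689 y -0.0016 w 0.089 yaw -0.2246
stop front top(59) tool x 0.0580 y -0.0014 w 0.0882 yaw -0.2228
chamfer low(54) tool x 0.0532 y -0.0015 w 0.089 yaw -0.2229
bottom plain tool x 0.0482 y -0.0007 w 0.0551 yaw -0.2222
rim plain tool x 0.0480 y -0.0010 w 0.0555 yaw -0.2212
rear locators inner tool x 0.0509 y -0.0015 w 0.0604 yaw -0.2191
```

The housing is aligned within 1 mm in both axes, and the yaws are equal within 0.003. Lowering onto the floor.

Request:
play_rows --increments "0.65 0.02 -0.01 0.1 0;0.65 0 0 0.1 0;0.65 0 0 0.1 0;0.65 0 0 0.08 0;0.65 0 0 0.03 0;0.65 0 0 0 0"

```text
t: 48.45
position: [0.5105, -0.2402, 0.0086]
eef_rot: [-3.141, 0.001, -0.218]
ft_force: [0.2, -0.4, -4.2]
grip_width: 0.6
```

Request:
play_rows --increments "0.65 0 0 0.03 0;0.65 0 0 0.02 0;0.65 0 0 0.02 0;0.65 0 0 0 0"

```text
t: 48.85
position: [0.5112, -0.2406, 0.0073]
eef_rot: [3.141, -0.001, -0.218]
ft_force: [-6.8, 4.0, 11.1]
grip_width: 0.598
```

Contact is at exactly the expected seating height (0.0073), with 11 N. I'll ease off, let go and rise straight up.

Request:
play_rows --increments "0.65 0 0 -0.03 0;0.65 0 0 0 0;0.5 0 0 0 0;0.3 0 0 0 0;0.2 0 0 0 0;0.2 0 0 0 0;0.2 0 0 0 0;0.2 0 0 -0.1 0;0.2 0 0 -0.3 0;0.2 0 0 -0.6 0;0.2 0 0 -0.8 0;0.2 0 0 -0.8 0;0.2 0 0 -0.3 0;0.2 0 0 0 0;0.2 0 0 0 0"

```text
t: 50.35
position: [0.5105, -0.2402, 0.1514]
eef_rot: [-3.141, 0.0, -0.218]
ft_force: [-1.2, -0.4, -1.0]
grip_width: 0.799
```

```bash
python3 - <<'E'
from h import *
st()
im=get_image("wrist")[:,:,::-1];cv2.imwrite("pics/w35.png",im)
a=get_image("scene")[210:330,180:290,::-1]
cv2.imwrite("pics/p35.png",cv2.resize(a,None,fx=5,fy=5,interpolation=cv2.INTER_CUBIC))
cv2.imwrite("pics/t35.png",get_image("top")[:,:,::-1])
E
```

```text
t50.35 p [ 0.5105 -0.2402  0.1514] rpy [-3.1415e+00  4.0000e-04 -2.1840e-01] F [-1.15 -0.37 -0.99] M [0.007 0.16  0.055] w0.7986 q [-0.531  0.056  1.64  -0.     1.447  1.259]
```

View pics/w35.png

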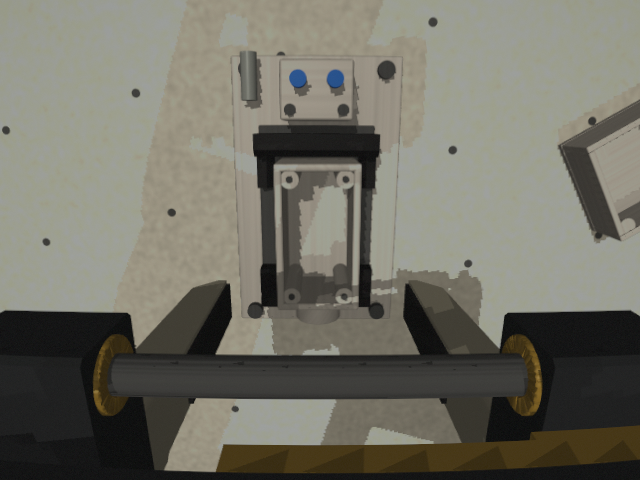

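View pics/p35.png

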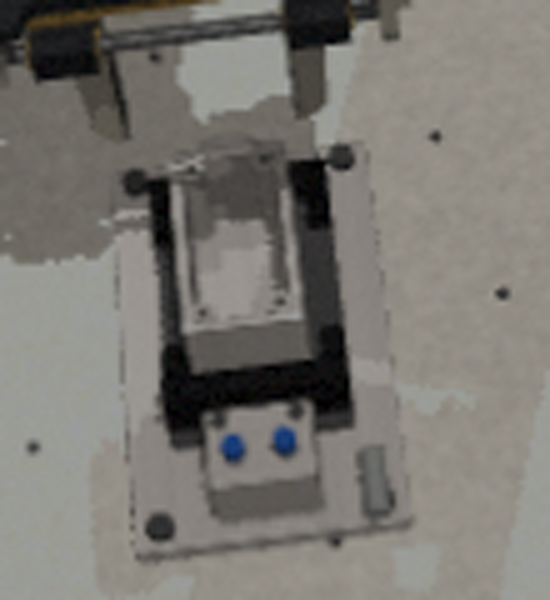

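View pics/t35.png

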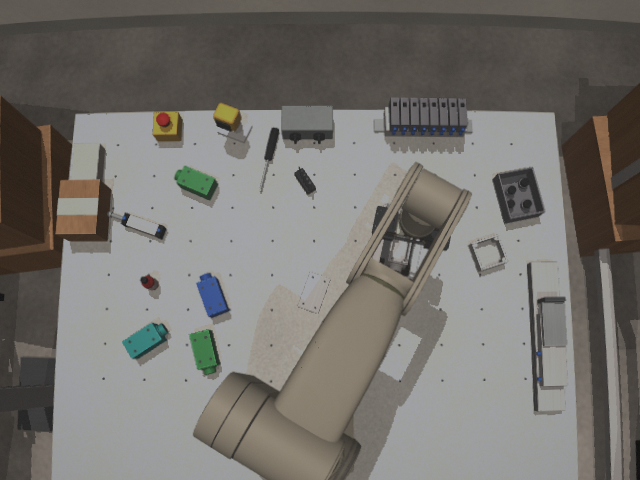

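```bash
python3 - <<'E'
from h import *
W=camera_info("wrist");S=camera_info("scene");p,psi=st()
x=np.array([np.cos(psi),np.sin(psi)]);y=np.array([np.sin(psi),-np.cos(psi)])
g=lambda u,v:((u+.5)/5-.5+180,(v+.5)/5-.5+210)
w=[(289,180),(345,180),(292,296),(344,296)];s=[g(280,300),g(203,313),g(265,157),g(190,170)]
B=tri(W,w,S,s);print(B.round(4))
im=cv2.imread("pics/w35.png")[110:340,230:410];cv2.imwrite("pics/w35z.png",cv2.resize(im,None,fx=4,fy=2.6,interpolation=cv2.INTER_CUBIC))
im=cv2.imread("pics/w35.png")
E
```

```text
t50.50 p [ 0.5095 -0.2396  0.1496] rpy [-3.1404  0.0038 -0.2184] F [ 0.07 -0.13  0.19] M [ 0.037  0.115 -0.013] w0.7929 q [-0.531  0.058  1.641 -0.     1.447  1.259]
[[ 5.509e-01 -2.294e-01  7.650e-02  0.000e+00]
 [ 5.426e-01 -2.646e-01  7.300e-02  4.000e-04]
 [ 4.739e-01 -2.127e-01  7.900e-02  1.000e-03]
 [ 4.638e-01 -2.475e-01  7.310e-02  2.000e-04]]
```

View pics/w35z.png

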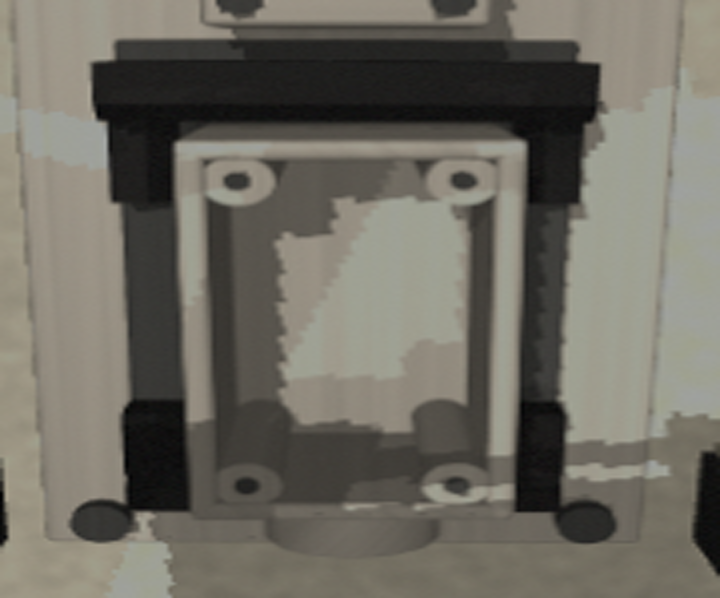

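The final picture shows the housing level in the nest: boss heights at both ends are 75–76 mm, matching a rim at 80 mm. It lies between the locators, hub over the open end, with a centre error of about 2 mm or less. The bystanders sit at the same pixels as at the start. Handing in.

```bash
python3 - <<'E'
from h import *
print(close_job()); st()
E
```

```text
the job is handed in; nothing more can be done
None
the job is handed in; nothing more can be done
```

The housing is in the nest, open side up, with the hub over the open end. I let it go and handed the job in at about 50.5 s of the 72 s; no verdict was reported.

**How it was done:** The tool can only point straight down, so I turned the housing by pivoting it about its hub between the pads.
- **First half:** short jolts and bench contact stood it on its plain end, and I let go. It measured 90.3° and stayed up by itself.
- **Second half:** I took it by the hub again, turned it half round, and rolled it over its lower edge onto its back. I then gripped it across the 56 mm width and set it in the nest.

**Last checks:**
- **Seating:** it touched the nest floor at exactly the expected height. The bosses at both ends measured 75–76 mm up, so it is level along its length.
- **Position:** the centre is within about 2 mm of the nest's centre. Before lowering, its angle matched the nest's to 0.003 rad.
- **Surroundings:** the visible bystanders and look-alikes sit where they were at the start (compared by eye in the top view), and the hand was clear above the nest.

**What failed or disagreed:**
- **Fingertip offset:** the real fingertips sit about 28 mm above the reported TCP, which caused several missed grips early on.
- **Boss heights:** in the last pictures they differed by 3–6 mm from side to side, which I put down to pixel noise.
- **Pressing on the housing:** wrist force reached about 32 N while I pressed it flat on the bench, and the fingertips pressed on its end with about 22 N while standing it up.

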